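# Lock up the cutter case

## Robot

A 6-joint arm with a two-finger parallel gripper is mounted at the origin on the work surface; the furniture and walls round the work are solid. World frame = base frame: x ahead of the robot, y to its left, z up, the work surface at z = 0. Lengths are in m, angles in degrees, forces in N, time in s.
With the tool pointing down it reaches from about 0.4 to 0.825 m from the base axis. Payload 7 kg.
Tool frame: the origin (TCP) lies between the finger pads; the fingertips stand 14 mm ahead of it and the grasp point (between the pads) lies 5 mm behind it (r.tips_ahead is the distance from the TCP to the fingertips, in m); z points along the fingers, y is the direction in which the jaws open and shut (so a half turn about z gives the same grasp; the last joint's range is limited). The gripper opens to 88 mm and grips with 3 to 60 N. Pads are 19 mm wide; open, the fingers measure 130 mm over their backs; the gripper's body (78 mm by 193 mm) begins 47 mm behind the grasp point.
Start: joints at [92.424, 20.546, 0.682, 0, -70.136, -16.507], TCP at [0.164, 0.655, 0.241] pointing down, gripper open.
Joint ranges: [-176.03, 176.03], [-82.01, 121.73], [-58.28, 71.71], [-173.87, 95.51], [-174.79, -0.11], [-173.66, 173.66]. Speed limits (degrees/s): [136.94, 136.94, 172.46, 180, 180, 180].

## Interface

Orientations are given as [roll, pitch, yaw] about the fixed x, y, z axes, in that order (R = Rz(yaw) Ry(pitch) Rx(roll)).
In Python, from plant import r gives the robot as it stands.
- The arm moves only by the tool apply_moves, never from a script. Its arguments are lists of equal length, an entry for each row: "slide": the shift along the tool's x, y, z as a fraction of full scale, a list of three; "turn": the turn, a rotation vector about the tool's x, y, z as a fraction of full scale, a list of three; "jaw": the closure, from 0 (fully open) to 1 (shut). In form: {"slide": [[dx, dy, dz], ...], "turn": [[wx, wy, wz], ...], "jaw": [jaw, ...]}. A call has 1 to 8 rows; each row shifts and turns the commanded pose from where the row before left it, along the tool's axes as they then stand; what a row does not reach is not made up. Full scale, the value 1, is 0.1 m for a shift and 1.5 rad for a turn. A row lasts 1/10 s, in which the tool goes at most 50 mm and 8.59 degrees, less where a joint would pass 70% of its speed; a pose out of reach is approached as far as the arm can. A call with a number of a shift or a turn outside -1 to 1 is refused whole. A call with a gripper value outside its range is refused whole. The fingers move at their own pace and stop on an object; "newtons" is the grip in N (left out, the last holds). Time passes only in rows, so rows that do not move let the fingers close. It gives the time, the measured TCP pose, the force and the opening at its end, in the units of the state.
- r.get_state(): the state, without advancing time (a new reading comes with each control period).
- r.capture(name): name is "side" or "top"; returns a dict with "pixels" (384x512x3 uint8, blue, green, red), "depth" (384x512 float32, m along the optical axis (not along the pixel's ray), 0 where there is no reading), "fx", "fy", "cx", "cy" (pixels), "rvec" (rotation vector, rad) and "tvec" (3), from world to camera coordinates, as OpenCV has them. Camera axes: x right, y down, z forward; pixel columns grow to the right and rows downward; lengths in m; the calibration is good to about 2 mm. A picture is of the moment at which its call begins.
- r.close_job(): hands the job in, once; it reports no verdict.
The state is a dict: "time_s": time; "joints": joint angles; "qd": joint speeds; "joint_torque": joint torques, N m; "tcp_pos": TCP position; "eef_rot": TCP orientation; "contact_force": force on the tool from outside, world axes, zero at the start; "moment": the same for the moment, N m; "gripper_width": finger opening in m.
Only numpy, scipy, OpenCV 4.12 (cv2) and the standard library are available. Lean on these libraries where they do the work, as an engineer would, in place of code of your own. Each camera call takes 0.05 s, during which the arm holds its last target.

## Task

Lock up the cutter case: turn the key in the sloping lock a quarter turn clockwise, which lifts the bolt, and push the open tray fully home. Then turn the key back to lock the tray, draw the key out (it only comes out in that position) and leave it lying in the shallow metal dish. Do not knock the loose things around the case about.

Things in the scene. Friction and masses are not known exactly. Their poses are not given: they have to be found in the camera images.
- case: fixed grey sheet-steel box, 220 mm deep (x), 170 mm wide (y), 55 mm high at the front, 160 mm at the back; a panel rises at 35 degrees from the front to the flat top, with the lock on it. Origin: centre of its underside. x points from its front (tray side) to its back, y left, z up.
- lock_face (a point): the keyhole, at the level of the steel lock face on the sloping panel, 90 mm behind the case's front, midway across. Axes: z squarely out of the panel (35 degrees from vertical, leaning to the case's front), x up the slope, y level to the left. The key turns about this z axis. A rim 1.6 mm high frames the face 18 to 25 mm away.
- key_bow (a point): centre of the key's bow (head), a black disc 30 mm across and 10 mm thick. Axes: z from stem to bow, y through the disc's thickness, x towards the side of the bit. The key starts fully in the lock with these axes parallel to those of lock_face, this point 30 mm out from the face.
- key: the loose key, about 35 g; origin on its axis at the underside of its collar (18 mm across, 3 mm thick), which rests on the lock face; axes as key_bow. Stem 8 mm thick, 21 mm below the origin; the bit stands 11 mm off the axis. Plays 0.1 rad in the lock, stays in place when let go there, and comes out along its z only when turned back to its start.
- lock_plug (a joint): angle of the lock in rad, turned by the key: 0 = locked (a stop), where the key comes out; grows as the key turns clockwise seen from outside, to a stop at 1.571 (quarter turn), bolt fully up. The bolt is clear of the tray from about 1.2. Light friction, about 0.04 N m; stays where it is left.
- tray (a joint): how far the tray stands out of the case, in m; 0 = fully home (a stop). Slides along the case's x with about 1.5 N of friction. With the bolt down it can neither be pushed home nor, once home, pulled out; with the tray only nearly home the lock cannot turn back.
- tray_front (a point): middle of the flat steel front of the tray, 158 mm wide, from 6 to 50 mm above the worktop; moves with the tray. Axes as the case: push along x. A lip 8 mm deep, 3 mm thick stands out along the top edge. With the tray home this point is 90 mm in front of lock_face, measured level.
- dish: shallow open aluminium dish, 130 x 120 mm (x, y) and 20 mm high, walls and floor about 3 mm; fixed; the origin is the centre of its underside on the worktop, z up
- brass_nut: bystander: brass hose nut, 29 mm across and 16 mm high, on the flat top of the case; origin at its underside
- tape_measure: bystander: yellow tape measure 69 x 90 x 30 mm; origin at its underside
- brass_elbow: bystander: brass pipe elbow 54 x 52 x 25 mm; origin at its underside
- ptfe_tape: bystander: small roll of white thread tape, 43 mm across and 14 mm high, on the flat top of the case; origin at its underside
- chrome_nut: bystander: chrome hose nut, 25 mm across and 21 mm high; origin at its underside
Things that resemble listed ones, but are neither listed nor needed, are in the scene too. Of the things shaped like the dish, the aluminium one is meant.

How it is judged:
By the outcome, as a careful person would: the job done as asked, in the order asked, and still so for the second after the job is handed in, with the robot touching nothing.
It also fails if it takes over 72 s, if anything falls off the work surface, if the arm or the gripper's body presses on something with over 40 N, if the wrist force passes 120 N, or if a joint passes its speed limit or range.

## Working session

There is one attempt and no reset: what is moved stays moved. The work goes in short steps, Python scripts to look and compute and a tool call to move; the robot and the scene stay as the last step left them, time stands still between calls to the robot, and variables do not carry over. Pictures are saved under pics/ and viewed, and the job is handed in when it is done.

Besides the shell and the picture viewer there is one more tool, called after ">>>" as name(argument=value, ...), one argument or row to a line, values as JSON. apply_moves: Moves the arm, as the interface text tells. Shift numbers are shares of 0.1 m and turn numbers shares of 1.5 rad, none past 1 either way. Its arguments: {"type":"object","properties":{"slide":{"type":"array"},"turn":{"type":"array"},"jaw":{"type":"array"},"newtons":{"type":"number"}},"required":["slide","turn","jaw"]}

```bash
ls; mkdir -p pics; python3 - <<'E'
from plant import r
import cv2,numpy as np
print(r.get_state())
for n in("side","top"):
    c=r.capture(n); cv2.imwrite(f"pics/{n}0.png",c["pixels"]); np.savez(f"{n}0.npz",**c)
    R=cv2.Rodrigues(np.array(c["rvec"]))[0]
    print(n,c["fx"],c["fy"],c["cx"],c["cy"],"cam at",-R.T@np.array(c["tvec"]).ravel(),"fwd",R[2])
E
```

```text
pics
{'time_s': 0.0, 'joints': array([ 9.24243875e+01,  2.05930323e+01,  6.33625688e-01, -2.05454164e-02,
       -7.01350139e+01, -1.65094060e+01]), 'qd': array([ 0.04539617,  0.00945189,  0.1097208 , -0.04594467,  0.03381872,
       -0.02218288]), 'joint_torque': array([-2.25912394e-03, -5.82713306e+01,  2.93063807e+01,  6.99730530e+00,
        7.10398905e-03, -1.50167266e-04]), 'tcp_pos': array([0.16414838, 0.65425903, 0.23960217]), 'eef_rot': array([ 1.79903983e+02, -8.31687544e-03, -1.40920088e+01]), 'contact_force': array([-0.01711423,  0.20925207,  0.80354355]), 'moment': array([-0.01520864,  0.03222616,  0.0572493 ]), 'gripper_width': 0.08778359622945109}
side 365.341654341565 365.341654341565 257.25054052883087 194.40427087858322 cam at [ 0.08238935 -0.81622449  0.75802203] fwd [ 0.3852891   0.72258441 -0.57395478]
top 380.68681653898676 380.68681653898676 256.07464557637695 187.70630190275998 cam at [0.39133935 0.00662743 1.01945988] fwd [ 0.15379796  0.00880138 -0.98806312]
```

View pics/side0.png

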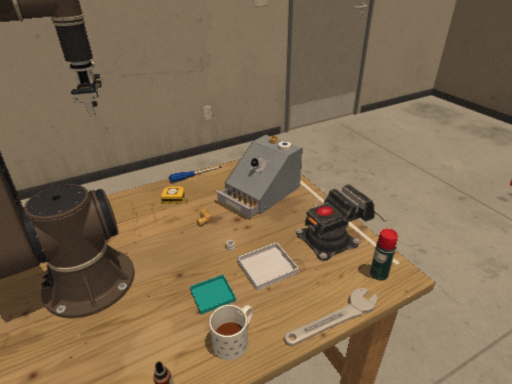

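View pics/top0.png

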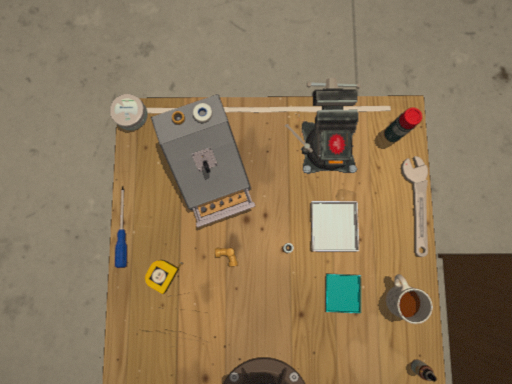

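Pixels (top view):
- Case at (205,160), with the key's black bow at (206,167) and the tray front at (225,212).
- Dish-like things: the metallic one at (335,226) and a teal one at (343,294). The aluminium one is meant.
- Black knob-like things: the key bow (206,167), and the vise and bottle parts, which aren't keys.

Next I'll check this in close crops.

```bash
python3 - <<'E'
import cv2,numpy as np
a=cv2.imread("pics/top0.png");b=cv2.imread("pics/side0.png")
f=lambda im,x,y,w,h,s:cv2.resize(im[y:y+h,x:x+w],None,fx=s,fy=s,interpolation=cv2.INTER_CUBIC)
cv2.imwrite("pics/c1.png",f(a,145,90,120,145,4)); cv2.imwrite("pics/c2.png",f(b,205,125,110,100,6)); cv2.imwrite("pics/c3.png",f(a,300,190,80,70,7))
E
```

```text
(no output)
```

View pics/c1.png

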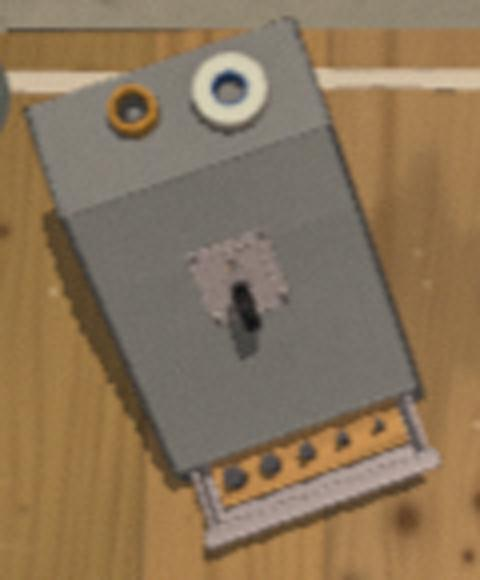

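View pics/c2.png

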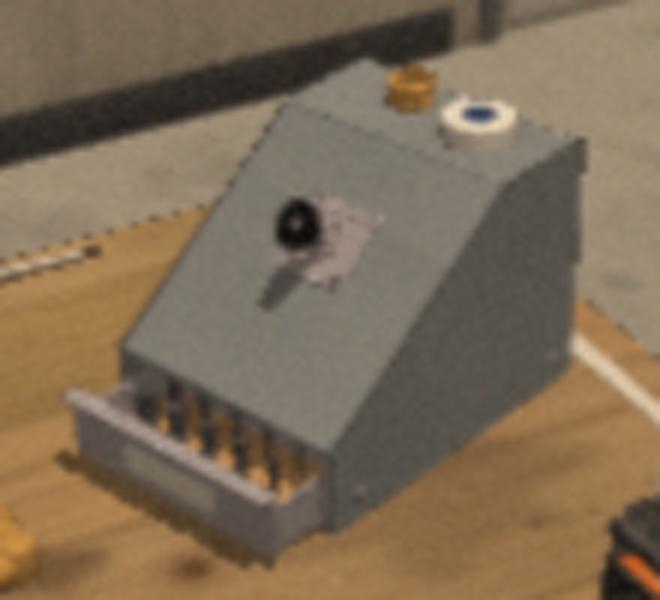

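View pics/c3.png

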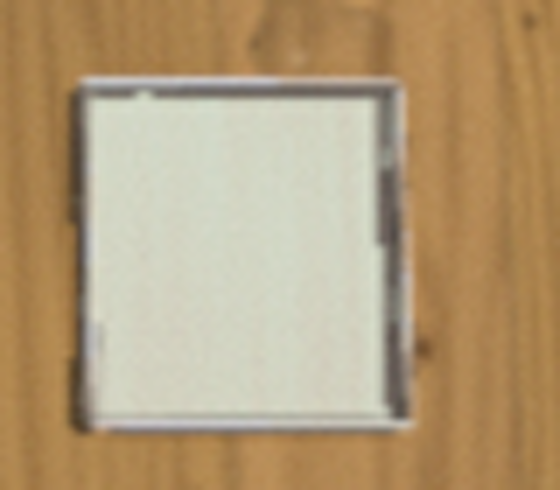

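```bash
cat > h.py <<'E'
import numpy as np,cv2
def load(n): return dict(np.load(n+".npz"))
def cam(c):
    R=cv2.Rodrigues(np.array(c["rvec"],float))[0]; t=np.array(c["tvec"],float).ravel(); return R,-R.T@t
def ray(c,u,v):
    R,C=cam(c); d=R.T@np.array([(u-c["cx"])/c["fx"],(v-c["cy"])/c["fy"],1.]); return C,d
def onz(c,u,v,z):
    C,d=ray(c,u,v); return C+d*(z-C[2])/d[2]
def tri(ra,rb):
    (A,a),(B,b)=ra,rb; M=np.c_[a,-b]; s=np.linalg.lstsq(M,B-A,rcond=None)[0]
    p,q=A+s[0]*a,B+s[1]*b; return (p+q)/2,np.linalg.norm(p-q)
def proj(c,P):
    R,C=cam(c); q=R@(np.asarray(P)-C); return c["fx"]*q[0]/q[2]+c["cx"],c["fy"]*q[1]/q[2]+c["cy"]
def cloud(c):
    v,u=np.mgrid[:384,:512]; d=c["depth"]; R,C=cam(c)
    P=np.stack([(u-c["cx"])/c["fx"]*d,(v-c["cy"])/c["fy"]*d,d],-1); return P@R+C
E
python3 - <<'E'
from h import *
T=load("top0");S=load("side0")
# corners top view
cr=[((30,105),(.11,.085,.16)),((290,15),(.11,-.085,.16)),((68,215),(.04,.085,.16)),((330,122),(.04,-.085,.16)),((185,478),(-.11,.085,.055)),((420,397),(-.11,-.085,.055))]
W=[];L=[]
for (u,v),l in cr:
    W.append(onz(T,u/4+145-.375,v/4+90-.375,l[2])[:2]);L.append(l[:2])
W=np.array(W);L=np.array(L)
wc=W.mean(0);lc=L.mean(0);H=(L-lc).T@(W-wc)
th=np.arctan2(H[0,1]-H[1,0],H[0,0]+H[1,1]);R2=np.array([[np.cos(th),-np.sin(th)],[np.sin(th),np.cos(th)]])
t=wc-R2@lc
print("case yaw",np.degrees(th),"pos",t,"res mm",((W-(L@R2.T+t))*1000).round(1).tolist())
P=cloud(T)
for nm,(x0,x1,y0,y1) in dict(slopeL=(178,192,145,180),).items():
    Q=P[y0:y1,x0:x1].reshape(-1,3);m=Q.mean(0);n=np.linalg.svd(Q-m,full_matrices=False)[2][2];n*=np.sign(n[2]);print(nm,m,n,"tilt",np.degrees(np.arccos(n[2])),"yaw",np.degrees(np.arctan2(-n[1],-n[0])))
for n,c,(x0,x1,y0,y1) in(("top",T,(195,220,150,185)),("side",S,(248,262,155,170))):
    im=c["pixels"][y0:y1,x0:x1].astype(int).max(2); Q=cloud(c)[y0:y1,x0:x1]
    m=im<50;ys,xs=np.nonzero(m);print(n,m.sum(),"px",xs.mean()+x0,ys.mean()+y0,"pts med",np.median(Q[m],0))
    print(im)
# dish
hs=cv2.cvtColor(T["pixels"],cv2.COLOR_BGR2HSV);m=((hs[...,1]<60)&(hs[...,2]>90)).astype(np.uint8);m[:, :300]=0;m[:,372:]=0;m[:195]=0;m[260:]=0
ys,xs=np.nonzero(m);rr=cv2.minAreaRect(np.c_[xs,ys].astype(np.float32));b=cv2.boxPoints(rr);print(rr)
B=np.array([onz(T,*p,.02) for p in b]);print(B,B.mean(0))
E
```

```text
case yaw 19.472391749518337 pos [0.6199657 0.1444172] res mm [[3.1, -2.5], [0.9, 4.7], [2.0, -3.8], [0.4, 3.8], [-0.5, -6.3], [-6.0, 4.2]]
slopeL [0.59429165 0.1866285  0.12451068] [-0.01999141  0.9813327   0.1912759 ] tilt 78.97274612307936 yaw -88.83294906711312
top 38 px 206.1315789473684 166.78947368421052 pts med [0.5759425  0.13073661 0.15081807]
[[112 114 113 117 117 122 140 143 139 138 141 140 145 145 133 136 137 130
  114 115 115 111 114 113 114]
 [116 112 115 139 143 136 144 143 139 150 147 118 126 139 136 143 142 128
  107 111 112 114 114 116 114]
 [145 146 134 142 145 142 145 149 129 119 122 134 136 139 133 133 137 127
  114 113 115 114 113 113 114]
 [142 148 141 142 136 131 128 142 138 131 134 139 141 143 136 137 140 138
  132 116 112 114 113 113 112]
 [141 143 133 133 142 136 133 135 129 134 141 141 142 142 138 142 145 138
  125 112 112 114 113 112 112]
 [135 138 136 137 142 135 124 102 107 127 143 141 141 140 138 133 130 138
  134 120 116 113 115 116 116]
 [142 138 141 140 139 139 140 124 109 120 129 140 143 143 142 137 137 146
  141 127 117 114 115 114 117]
 [138 135 
[... 3440 characters left out ...]
7 126 108  51  30  54  83  44  18  32  89 140 130 129]
 [127 127 108  40  17  28  41  19  21  23  75 126 137 131]
 [129 128 110  44  16  18  18  17  15  36  87 135 144 145]
 [128 124 116  77  41  33  23  28  36  54  83 118 139 148]
 [126 127 130 119  93  64  63  77  82  86 106 130 134 154]
 [126 130 130 136 132 110 118 124 101  96 112 118 129 153]
 [126 130 136 134 134 102  99  98  99 109 128 150 151 157]
 [125 127 122 109  97  93  94 101 123 150 154 155 157 156]]
((334.5, 226.0), (50.0, 47.0), 90.0)
[[ 0.51036624 -0.12922118  0.02      ]
 [ 0.50952074 -0.25293187  0.02      ]
 [ 0.37953921 -0.24685782  0.02      ]
 [ 0.38021315 -0.12560088  0.02      ]] [ 0.44490983 -0.18865294  0.02      ]
```

```bash
python3 - <<'E'
from h import *
T=load("top0");S=load("side0")
p,e=tri(ray(T,206.1,166.7),ray(S,254.1,161.9));print("bow tri",p,e*1e3)
def plane(Q):
    for k in range(6):
        m=np.median(Q,0) if k==0 else Q.mean(0)
        n=np.linalg.svd(Q-Q.mean(0),full_matrices=False)[2][2]; d=abs((Q-Q.mean(0))@n); Q=Q[d<max(.002,np.median(d)*2)]
    n*=np.sign(n[2]);return Q.mean(0),n,len(Q)
for nm,c,poly in (("T",T,[(170,148),(222,128),(243,180),(195,200)]),("S",S,[(258,147),(286,157),(260,192),(230,182)])):
    m=np.zeros((384,512),np.uint8);cv2.fillConvexPoly(m,np.array(poly),1)
    if nm=="T": m[148:185,190:220]=0
    else: m[153:178,245:272]=0
    m=(m>0)&(c["depth"]>0)
    q,n,k=plane(cloud(c)[m]);print(nm,q,n,k,"tilt",np.degrees(np.arccos(n[2])),"yaw",np.degrees(np.arctan2(-n[1],-n[0])))
    print("  along n of bow:",(p-q)@n)
# worktop depth check
print("worktop z",np.median(cloud(T)[270:300,260:300,2]),np.median(cloud(S)[230:250,150:190,2]))
# lockplate mask in top: pinkish
im=T["pixels"].astype(int);P=cloud(T)
m=(im[...,2]-im[...,1]>6)&(im.max(2)>110);m2=np.zeros_like(m);m2[143:178,188:220]=m[143:178,188:220]
ys,xs=np.nonzero(m2);print("plate px",xs.mean(),ys.mean(),m2.sum(),cv2.minAreaRect(np.c_[xs,ys].astype(np.float32)))
b=cv2.boxPoints(cv2.minAreaRect(np.c_[xs,ys].astype(np.float32)));B=np.array([P[int(v),int(u)] for u,v in b]);print(B)
# vertical lines: edges of case via LSD in top
im8=cv2.cvtColor(T["pixels"],cv2.COLOR_BGR2GRAY)
l=cv2.createLineSegmentDetector().detect(im8[90:240,145:265])[0][:,0]+[145,90,145,90]
for s in l:
    if np.hypot(s[2]-s[0],s[3]-s[1])>22: print(s.round(1))
E
```

```text
bow tri [0.57838927 0.13212217 0.14184629] 1.0569448874152643
T [0.59512243 0.12984771 0.10956552] [-0.54043179 -0.19151719  0.81930132] 1650 tilt 34.985085864858114 yaw 19.51321187131897
  along n of bow: 0.035055209370071644
S [0.58521015 0.11875998 0.10329596] [-0.53910269 -0.19261477  0.81991941] 509 tilt 34.92327256633532 yaw 19.661185237759703
  along n of bow: 0.03271156574290082
worktop z -0.00041188425658866823 0.0016382434993182926
plate px 203.69928400954655 158.21002386634845 419 ((203.5, 160.0), (34.0, 31.0), 90.0)
[[0.63560277 0.17507255 0.14623501]
 [0.63986206 0.1034594  0.12876145]
 [0.5648807  0.10760969 0.08305818]
 [0.56234866 0.18214372 0.09979597]]
[196.  226.7 252.9 206.2]
[263.1 106.8 224.4 106.8]
[176.9 107.2 148.1 107.2]
[224.4 111.3 263.1 111.5]
[181.  202.3 158.4 159.2]
[250.2 210.7 197.8 229.7]
[245.5 201.6 200.6 218. ]
[226.4 114.5 251.3 187.1]
[161.3 144.6 188.6 206.7]
[145.6  96.1 198.1  96.1]
[189.1 207.3 245.7 187.2]
[247.5 184.6 226.2 122.9]
[151.7 115.7 159.2 139.4]
[181.3 206.9 180.4 238.2]
[162.9 142.4 223.3 121.2]
[238.6 143.1 239.6 114.4]
[179.4  98.1 148.1  98.1]
```

```bash
python3 - <<'E'
from h import *
T=load("top0");S=load("side0")
th=np.radians(19.5);ex=np.array([np.cos(th),np.sin(th)]);ey=np.array([-ex[1],ex[0]])
def L(c,s,z):
    a,b=onz(c,s[0],s[1],z)[:2],onz(c,s[2],s[3],z)[:2]; d=b-a
    return "x %.4f %.4f  y %.4f %.4f  ang %.2f"%(a@ex,b@ex,a@ey,b@ey,np.degrees(np.arctan2(d[1],d[0])))
print("front edge",L(T,[189.1,207.3,245.7,187.2],.055))
print("slopetop",L(T,[162.9,142.4,223.3,121.2],.16))
print("lip inner/outer",L(T,[245.5,201.6,200.6,218.],.05),"|",L(T,[250.2,210.7,197.8,229.7],.05),"|",L(T,[196,226.7,252.9,206.2],.05))
print("bow", np.array([.5784,.1321])@ex,np.array([.5784,.1321])@ey)
g=cv2.cvtColor(S["pixels"],cv2.COLOR_BGR2GRAY)
for s in cv2.createLineSegmentDetector().detect(g[125:225,205:315])[0][:,0]+[205,125,205,125]:
    if np.hypot(s[2]-s[0],s[3]-s[1])>18: print(s.round(1),[L(S,s,z) for z in(.05,.055,.16)])
n=np.array([-.5736*ex[0],-.5736*ex[1],.8192])
b=np.array([.5784,.1321,.1418]); print("lockface",b-.03*n)
for d in (0,.03): print(proj(T,b-d*n),proj(S,b-d*n))
for u,v,z in((288.5,247.5,.01),(228,256,.012),(160,277,.015)): print(onz(T,u,v,z))
E
```

```text
front edge x 0.5261 0.5258  y 0.0112 -0.1418  ang -70.61
slopetop x 0.6745 0.6749  y 0.0063 -0.1430  ang -70.36
lip inner/outer x 0.4916 0.4909  y -0.1289 -0.0071  ang 109.82 | x 0.4654 0.4651  y -0.1324 0.0090  ang 109.62 | x 0.4739 0.4740  y 0.0109 -0.1427  ang -70.48
bow 0.5893197245524971 -0.06855094640753634
[266.3 135.4 205.1 152.7] ['x 0.9120 0.6311  y 0.1564 0.2406  ang -177.19', 'x 0.9042 0.6253  y 0.1496 0.2332  ang -177.19', 'x 0.7400 0.5028  y 0.0083 0.0794  ang -177.19']
[302.2 148.  299.4 182. ] ['x 0.9189 0.7056  y -0.0328 -0.1766  ang -126.51', 'x 0.9110 0.6992  y -0.0382 -0.1809  ang -126.51', 'x 0.7458 0.5657  y -0.1515 -0.2729  ang -126.51']
[215.9 191.3 250.3 209.9] ['x 0.4714 0.4724  y 0.0038 -0.1562  ang -70.18', 'x 0.4667 0.4676  y -0.0019 -0.1608  ang -70.18', 'x 0.3679 0.3687  y -0.1206 -0.2558  ang -70.18']
[244.7 218.8 213.3 201.5] ['x 0.4281 0.4254  y -0.1736 -0.0335  ang 110.59', 'x 0.4237 0.4210  y -0.1780 -0.0389  ang 110.59', 'x 0.3313 0.3291  y -0.2705 -0.1521  ang 110.59']
[225.4 182.2 258.1 199.4] ['x 0.5326 0.5310  y 0.0203 -0.1368  ang -71.07', 'x
[... 844 characters left out ...]
-0.1926  ang -162.64', 'x 0.5659 0.4924  y -0.1996 -0.1969  ang -162.64', 'x 0.4523 0.3898  y -0.2889 -0.2865  ang -162.64']
[223.6 181.4 238.2 159. ] ['x 0.5322 0.6817  y 0.0293 0.1032  ang 45.79', 'x 0.5271 0.6756  y 0.0234 0.0968  ang 45.79', 'x 0.4193 0.5456  y -0.0991 -0.0367  ang 45.79']
lockface [0.59462097 0.13784415 0.117224  ]
(np.float64(206.027238097752), np.float64(166.90711200316872)) (np.float64(254.260542615154), np.float64(161.88575340189905))
(np.float64(205.1750923867041), np.float64(162.48049711638166)) (np.float64(257.75290652505123), np.float64(166.2104248215686))
[ 0.38946526 -0.06836069  0.01      ]
[0.36846536 0.08982845 0.012     ]
[0.3160887  0.26502613 0.015     ]
```

```bash
python3 - <<'E'
from h import *
T=load("top0");S=load("side0")
th=np.radians(19.5);ex=np.array([np.cos(th),np.sin(th),0]);ey=np.array([-ex[1],ex[0],0]);ez=np.array([0,0,1.])
c,s=np.cos(np.radians(35)),np.sin(np.radians(35))
n=-s*ex+c*ez;sx=c*ex+s*ez
A=dict(tri=np.array([.5784,.1321,.1418]),nom=.598*ex-.066*ey+.1436*ez)
o=[]
for nm,b in A.items():
  for cc,(x0,y0,w,h) in((T,(185,140,40,45)),(S,(240,145,40,45))):
    k=9;im=cv2.resize(cc["pixels"][y0:y0+h,x0:x0+w],None,fx=k,fy=k,interpolation=cv2.INTER_NEAREST)
    def pr(P): u,v=proj(cc,P);return (int((u-x0+.5)*k),int((v-y0+.5)*k))
    for side in(-.005,.005):
      cv2.polylines(im,[np.array([pr(b+side*ey+.015*(np.cos(t)*sx+np.sin(t)*n)) for t in np.linspace(0,6.28,40)])],True,(0,255,0),1)
    f=b-.03*n
    for q in(.018,.025): cv2.polylines(im,[np.array([pr(f+i*q*sx+j*q*ey) for i,j in((1,1),(1,-1),(-1,-1),(-1,1))])],True,(0,0,255),1)
    cv2.circle(im,pr(f),3,(255,0,0),-1)
    o.append(im[:300])
cv2.imwrite("pics/ov.png",np.vstack([np.hstack(o[:2]),np.hstack(o[2:])]))
E
```

```text
(no output)
```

View pics/ov.png

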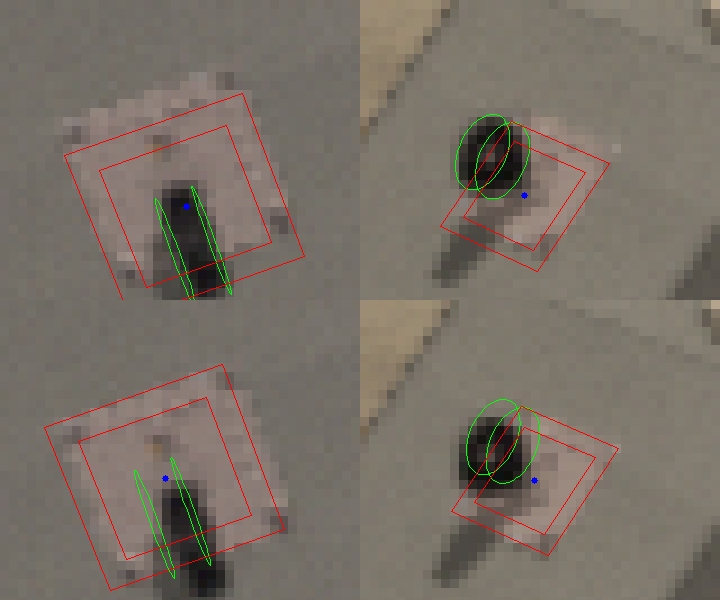

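```bash
cat >> h.py <<'E'
from scipy.spatial.transform import Rotation as Ro
th=np.radians(19.5);ex=np.array([np.cos(th),np.sin(th),0]);ey=np.array([-ex[1],ex[0],0]);ez=np.array([0,0,1.])
_c,_s=np.cos(np.radians(35)),np.sin(np.radians(35))
n=-_s*ex+_c*ez;sx=_c*ex+_s*ez
BOW=np.array([.5784,.1321,.1418])
RG=np.c_[sx,-ey,-n]
def cur():
    from plant import r
    s=r.get_state();return s["tcp_pos"],Ro.from_euler("xyz",s["eef_rot"],degrees=True).as_matrix(),s
def need(P=None,R=None):
    p,Rc,s=cur()
    print("t %.2f"%s["time_s"],"tcp",p.round(4),"rpy",s["eef_rot"].round(1),"w %.4f"%s["gripper_width"],"F",s["contact_force"].round(1),"M",s["moment"].round(2),"J",s["joints"].round(0))
    if P is not None: print("slide total units (current tool axes)",(Rc.T@(np.asarray(P)-p)/.1).round(3))
    if R is not None: print("turn total units",(Ro.from_matrix(Rc.T@R).as_rotvec()/1.5).round(3))
E
python3 -c "
from h import *
need(BOW+.12*n+[0,0,.02],RG)"
```

```text
t 0.10 tcp [0.1642 0.6543 0.2397] rpy [179.9  -0.  -14.1] w 0.0876 F [-0.4  0.8 -0.5] M [ 0.01 -0.01  0.01] J [ 92.  21.   1.  -0. -70. -17.]
slide total units (current tool axes) [ 4.716  4.437 -0.197]
turn total units [ 0.12   0.396 -0.378]
```

>>> apply_moves(
  slide=[
    [0.29,0.28,-0.02],
    [0.29,0.28,-0.02],
    [0.29,0.28,-0.02],
    [0.29,0.28,-0.02],
    [0.29,0.28,-0.02],
    [0.29,0.28,-0.02],
    [0.29,0.28,-0.02],
    [0.29,0.28,-0.02],
  ],
  turn=[
    [0,0,0],
    [0,0,0],
    [0,0,0],
    [0,0,0],
    [0,0,0],
    [0,0,0],
    [0,0,0],
    [0,0,0],
  ],
  jaw=[0,0,0,0,0,0,0,0],
)

```text
time_s: 0.9
tcp_pos: [0.3353, 0.3793, 0.2565]
eef_rot: [180.0, 0.0, -14.1]
contact_force: [1.3, 0.7, 0.4]
gripper_width: 0.0875
```

>>> apply_moves(
  slide=[
    [0.29,0.28,-0.02],
    [0.29,0.28,-0.02],
    [0.29,0.28,0],
    [0.29,0.28,0],
    [0.29,0.28,0],
    [0.29,0.27,0],
    [0.29,0.26,0],
    [0.29,0.26,0],
  ],
  turn=[
    [0,0,0],
    [0,0,0],
    [0,0,0],
    [0,0,0],
    [0,0,0],
    [0,0,0],
    [0,0,0],
    [0,0,0],
  ],
  jaw=[0,0,0,0,0,0,0,0],
)

```text
time_s: 1.7
tcp_pos: [0.507, 0.1105, 0.2605]
eef_rot: [-180.0, 0.0, -14.1]
contact_force: [-0.5, 0.2, 0.2]
gripper_width: 0.0873
```

```bash
python3 -c "
from h import *
need(BOW+.12*n+[0,0,.02],RG)"
```

```text
t 1.70 tcp [0.507  0.1105 0.2605] rpy [-180.     0.   -14.1] w 0.0873 F [-0.5  0.2  0.2] M [ 0.1  -0.06  0.03] J [ 34.   5. -17.  -0. -68.  42.]
slide total units (current tool axes) [ 0.067 -0.002  0.004]
turn total units [ 0.119  0.395 -0.378]
```

>>> apply_moves(
  slide=[
    [0.01,0,0],
    [0.01,0,0],
    [0.01,0,0],
    [0.01,0,0],
    [0.01,0,0],
    [0.01,0,0],
    [0,0,0],
  ],
  turn=[
    [0.02,0.066,-0.063],
    [0.02,0.066,-0.063],
    [0.02,0.066,-0.063],
    [0.02,0.066,-0.063],
    [0.02,0.066,-0.063],
    [0.02,0.066,-0.063],
    [0,0,0],
  ],
  jaw=[0,0,0,0,0,0,0],
)

```text
time_s: 2.4
tcp_pos: [0.5072, 0.1087, 0.2569]
eef_rot: [179.9, -34.8, 19.7]
contact_force: [0.2, -0.5, 0.1]
gripper_width: 0.0879
```

```bash
python3 -c "
from h import *
need(BOW+.03*n,RG)"
```

```text
t 2.40 tcp [0.5072 0.1087 0.2569] rpy [179.9 -34.8  19.7] w 0.0879 F [ 0.2 -0.5  0.1] M [-1.    1.87 -0.21] J [ 37. -14. -56.  35. -18.  42.]
slide total units (current tool axes) [-0.043  0.018  1.072]
turn total units [-0.     0.002  0.002]
```

>>> apply_moves(
  slide=[
    [-0.01,0,0.25],
    [-0.01,0.01,0.25],
    [-0.01,0.01,0.25],
    [-0.01,0,0.25],
    [0,0,0],
  ],
  turn=[
    [0,0,0],
    [0,0,0],
    [0,0,0],
    [0,0,0],
    [0,0,0],
  ],
  jaw=[0,0,0,0,0],
)

```text
time_s: 2.9
tcp_pos: [0.5709, 0.1214, 0.1967]
eef_rot: [-178.9, -32.9, 19.3]
contact_force: [-0.5, -0.8, -0.3]
gripper_width: 0.0874
```

```bash
cat > look.py <<'E'
import sys
from h import *
from plant import r
tag=sys.argv[1];tx,ty,sxx,sy=map(int,sys.argv[2:6])
o=[]
for nm,(x,y) in(("top",(tx,ty)),("side",(sxx,sy))):
    c=r.capture(nm);np.savez(f"{nm}_{tag}.npz",**c);im=c["pixels"];w,h=80,90
    x0=max(0,min(512-w,x-w//2));y0=max(0,min(384-h,y-h//2))
    print(nm,"crop origin",x0,y0,"x5");o.append(cv2.resize(im[y0:y0+h,x0:x0+w],None,fx=5,fy=5,interpolation=cv2.INTER_CUBIC))
cv2.imwrite(f"pics/{tag}.png",np.hstack(o))
E
python3 look.py a1 206 165 255 165; python3 -c "
from h import *
need(BOW+.015*n,RG)"
```

```text
top crop origin 166 120 x5
side crop origin 215 120 x5
t 3.00 tcp [0.5698 0.1213 0.1981] rpy [-178.9  -33.1   19.3] w 0.0877 F [-0.1 -0.5  0.4] M [-0.73  1.67 -0.03] J [ 23.  -2. -58.  58.  -1.  30.]
slide total units (current tool axes) [-0.214 -0.066  0.387]
turn total units [-0.011  0.023 -0.002]
```

View pics/a1.png

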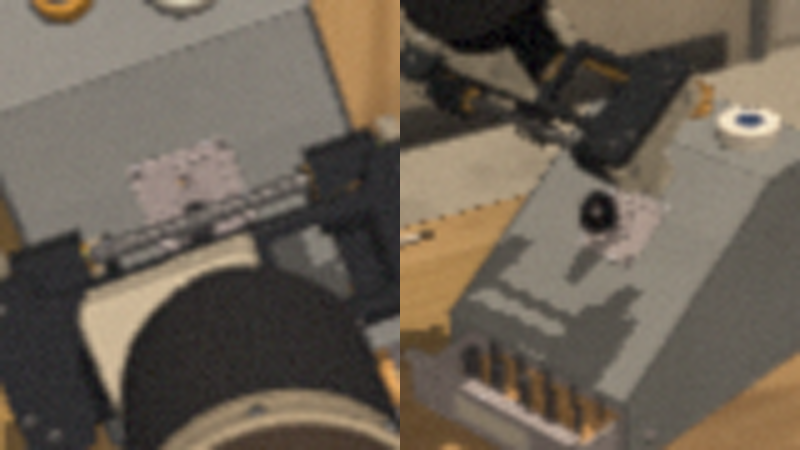

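```bash
cat > rec.py <<'E'
from plant import r
import json
s=r.get_state()
open("rec.txt","a").write(json.dumps([list(map(float,s[k])) for k in("joints","tcp_pos","eef_rot")])+"\n")
print(s["joints"].round(1),s["tcp_pos"].round(4),s["eef_rot"].round(1))
E
echo '[[92.424,20.546,0.682,0,-70.136,-16.507],[0.164,0.655,0.241],[180,0,-14.08]]' > rec.txt
python3 rec.py
```

```text
[ 22.6  -1.6 -58.1  57.7  -0.8  29.6] [0.5698 0.1213 0.1981] [-178.9  -33.1   19.3]
```

>>> apply_moves(
  slide=[
    [0,0,-0.3],
    [0,0,-0.3],
    [0,0,-0.3],
    [0,0,-0.3],
    [0,0,0],
  ],
  turn=[
    [0,0,0],
    [0,0,0],
    [0,0,0],
    [0,0,0],
    [0,0,0],
  ],
  jaw=[0,0,0,0,0],
)

```text
time_s: 3.5
tcp_pos: [0.526, 0.0979, 0.2944]
eef_rot: [-179.9, -34.6, 19.5]
contact_force: [1.0, 1.1, 0.0]
gripper_width: 0.0878
```

```bash
python3 rec.py
```

```text
[ 37.  -14.3 -46.9  22.7 -25.8  54.8] [0.526  0.0979 0.2944] [-179.9  -34.6   19.5]
```

>>> apply_moves(
  slide=[
    [0,0,0],
    [0,0,0],
    [0,0,0],
    [0,0,0],
    [0,0,0],
    [0,0,0],
  ],
  turn=[
    [0,-0.09,0],
    [0,-0.09,0],
    [0,-0.09,0],
    [0,-0.09,0],
    [0,0,0],
    [0,0,0],
  ],
  jaw=[0,0,0,0,0,0],
)

```text
time_s: 4.1
tcp_pos: [0.5268, 0.0972, 0.2879]
eef_rot: [180.0, -3.1, 19.5]
contact_force: [-0.7, 0.0, -0.1]
gripper_width: 0.0881
```

```bash
python3 rec.py
```

```text
[ 32.    3.8 -15.1   0.8 -68.1  77.2] [0.5268 0.0972 0.2879] [180.   -3.1  19.5]
```

>>> apply_moves(
  slide=[
    [0,0,0],
    [0,0,0],
    [0,0,0],
    [0,0,0],
    [0,0,0],
  ],
  turn=[
    [-0.09,0,0],
    [-0.09,0,0],
    [-0.09,0,0],
    [-0.09,0,0],
    [0,0,0],
  ],
  jaw=[0,0,0,0,0],
)

```text
time_s: 4.6
tcp_pos: [0.5248, 0.0968, 0.2877]
eef_rot: [148.7, -3.1, 19.7]
contact_force: [0.0, -0.3, -0.3]
gripper_width: 0.0877
```

```bash
python3 rec.py
```

```text
[ 49.8   6.  -30.5  30.1 -70.7  44.6] [0.5248 0.0968 0.2877] [148.7  -3.1  19.7]
```

>>> apply_moves(
  slide=[
    [0.3,0,0],
    [0.3,0,0],
    [0.3,0,0],
    [0,0,0],
  ],
  turn=[
    [0.09,0,0],
    [0.09,0,0],
    [0.09,0,0.0],
    [0,0,0],
  ],
  jaw=[0,0,0,0],
)

```text
time_s: 5.0
tcp_pos: [0.6147, 0.1261, 0.2968]
eef_rot: [172.6, -3.7, 19.3]
contact_force: [-0.1, -0.5, -0.1]
gripper_width: 0.0875
```

```bash
python3 rec.py
```

```text
[ 34.1  11.8  -8.    8.6 -68.7  71.9] [0.6147 0.1261 0.2968] [172.6  -3.7  19.3]
```

```bash
cat > fit.py <<'E'
from h import *
import json,itertools
D=[json.loads(l) for l in open("rec.txt")]
Rm=lambda ax,a:Ro.from_euler(ax,a,degrees=True).as_matrix()
best=None
for s1,s2,s3,s4,s5,s6 in itertools.product((1,),(1,),(-1,),(1,-1),(-1,),(1,-1)):
    C=[]
    for q,p,e in D:
        q=np.array(q);A=Rm("z",s1*q[0])@Rm("y",s2*q[1]+s3*q[2])@Rm("x",s4*q[3])@Rm("y",s5*q[4])@Rm("x",s6*q[5])
        C.append(A.T@Rm("xyz",np.array(e)) if 0 else A.T@Ro.from_euler("xyz",e,degrees=True).as_matrix())
    M=Ro.from_matrix(C).mean();err=[np.degrees((M.inv()*Ro.from_matrix(c)).magnitude()) for c in C]
    print(s4,s6,np.round(err,2)); 
    if best is None or max(err)<best[0]: best=(max(err),s4,s6,M.as_matrix())
_,s4,s6,M=best;print(M.round(3))
rows=[];rhs=[]
for q,p,e in D:
    A1=Rm("z",q[0]);A2=A1@Rm("y",q[1]);A3=A2@Rm("y",-q[2]);A4=A3@Rm("x",s4*q[3]);A5=A4@Rm("y",-q[4])
    rows.append(np.hstack([A1[:,[0]],A1[:,[2]],A2[:,[2]],A3,A5[:,[0]]]));rhs.append(p)
A=np.vstack(rows);b=np.hstack(rhs);x,_,rk,sv=np.linalg.lstsq(A,b,rcond=1e-6)
print("a1,d1,z2,x3,y3,z3,xt",x.round(4),rk,sv.round(3));print(((A@x-b)*1e3).reshape(-1,3).round(1))
np.savez("kin.npz",x=x,s4=s4,s6=s6,M=M)
E
python3 fit.py
```

```text
1 1 [176.41  29.27   0.95  17.56  53.36   2.41]
1 -1 [30.81 90.41 15.37 29.63 40.16 20.27]
-1 1 [134.7   42.57   7.98  52.77  12.57  42.06]
-1 -1 [0. 0. 0. 0. 0. 0.]
[[ 0.  0.  1.]
 [-1. -0.  0.]
 [ 0. -1.  0.]]
a1,d1,z2,x3,y3,z3,xt [ 0.19    0.0448  0.6189  0.2308 -0.1686  0.0867  0.3724] 7 [4.772 3.463 2.466 0.885 0.48  0.315 0.208]
[[-23.2   5.2  14. ]
 [ 27.8 -60.2   8.7]
 [ -3.4   6.1  -8. ]
 [-13.5  18.8   9.9]
 [  3.3  -6.4 -12.9]
 [-15.7  13.3 -11.8]]
```

```bash
sed -i 's/A1\[:,\[0\]\],A1\[:,\[2\]\],A2\[:,\[2\]\],A3,A5\[:,\[0\]\]/A1[:,[0,2]],A2[:,[0,2]],A3,A4[:,[1,2]],A5[:,[0,2]]/' fit.py; python3 fit.py | tail -9
```

```text
[ 0. -1.  0.]]
a1,d1,z2,x3,y3,z3,xt [ 1.500e-03  1.975e-01 -8.000e-04  6.023e-01  4.623e-01 -9.000e-04
  4.000e-04 -1.908e-01  2.000e-04  3.644e-01  2.000e-04] 11 [5.274 4.789 3.468 1.051 0.976 0.879 0.459 0.304 0.222 0.192 0.062]
[[ 0.2 -0.1 -0.1]
 [ 0.   0.   0.1]
 [-0.1  0.1 -0.1]
 [-0.   0.1  0.1]
 [ 0.  -0.1 -0. ]
 [ 0.   0.1  0.1]]
```

```bash
cat > ik.py <<'E'
from h import *
from scipy.optimize import least_squares
M=np.load("kin.npz")["M"]
LO=np.array([-176.03,-82.01,-58.28,-173.87,-174.79,-173.66]);HI=np.array([176.03,121.73,71.71,95.51,-.11,173.66])
def fk(q):
    E=lambda ax,a:Ro.from_euler(ax,a,degrees=True).as_matrix()
    A1=E("z",q[0]);A2=A1@E("y",q[1]);A3=A2@E("y",-q[2]);A4=A3@E("x",-q[3]);A5=A4@E("y",-q[4])
    p=.1975*ez+.6023*A2[:,2]+.4623*A3[:,0]-.1908*A4[:,1]+.3644*A5[:,0]
    return p,A5@E("x",-q[5])@M
def ik(P,R,seeds=40,q0=None,rng=np.random.default_rng(0)):
    out=[]
    def f(q):
        p,r=fk(q);return np.r_[(p-P)*10,Ro.from_matrix(R.T@r).as_rotvec()*3]
    S=[q0] if q0 is not None else [rng.uniform(LO,HI) for _ in range(seeds)]
    for s in S:
        o=least_squares(f,np.clip(s,LO+.01,HI-.01),bounds=(LO,HI))
        if np.linalg.norm(o.fun)<2e-3 and not any(np.abs(o.x-z).max()<1 for z in out): out.append(o.x)
    return out
def rotn(R,deg): return Ro.from_rotvec(n*np.radians(-deg)).as_matrix()@R  # clockwise key turn
E
cat > t.py <<'E'
from ik import *
for al in (0,-15,-30,15):   # tilt in disc plane: + = tool more vertical
  for fl in (0,180):
    for kt in (0,90):
      R=Ro.from_rotvec(-ey*np.radians(0)).as_matrix()@RG@Ro.from_euler("z",fl,degrees=True).as_matrix()
      R=Ro.from_rotvec(ey*np.radians(al)).as_matrix()@R
      R=rotn(R,kt); P=BOW+.005*R[:,2]
      s=ik(P,R,25); print(al,"tilt from vert %.0f"%np.degrees(np.arccos(-R[2,2])),fl,kt,[x.round(0).tolist() for x in s])
E
python3 t.py
```

```text
0 tilt from vert 35 0 0 []
0 tilt from vert 35 0 90 []
0 tilt from vert 35 180 0 []
0 tilt from vert 35 180 90 []
-15 tilt from vert 50 0 0 []
-15 tilt from vert 38 0 90 []
-15 tilt from vert 50 180 0 []
-15 tilt from vert 38 180 90 []
-30 tilt from vert 65 0 0 [[-20.0, 17.0, -46.0, -127.0, -46.0, -114.0]]
-30 tilt from vert 45 0 90 []
-30 tilt from vert 65 180 0 [[-20.0, 17.0, -46.0, -127.0, -46.0, 66.0]]
-30 tilt from vert 45 180 90 []
15 tilt from vert 20 0 0 [[34.0, 9.0, -39.0, 13.0, -23.0, 64.0]]
15 tilt from vert 38 0 90 [[17.0, 9.0, -27.0, -40.0, -26.0, 39.0]]
15 tilt from vert 20 180 0 [[34.0, 9.0, -39.0, 13.0, -23.0, -116.0]]
15 tilt from vert 38 180 90 [[17.0, 9.0, -27.0, -40.0, -26.0, -141.0]]
```

```bash
cat > t.py <<'E'
from ik import *
for al in (10,15,20,25,30):
  R0=Ro.from_rotvec(ey*np.radians(al)).as_matrix()@RG; q=np.array([34.,9,-39,13,-23,64]); print("al",al)
  for kt in (-8,0,25,50,75,90,100):
      R=rotn(R0,kt); P=BOW+.005*R[:,2]
      s=ik(P,R,q0=q)
      if not s: print(kt,"none");continue
      q=s[0]; print(kt,q.round(0).tolist(),"margin %.0f"%min((q-LO).min(),(HI-q).min()))
  R=R0
  for h in (.03,.06,.1): s=ik(BOW+h*n+.005*R[:,2],R,q0=np.array([34.,9,-39,13,-23,64]));print("  out",h,[x.round(0).tolist() for x in s])
E
python3 t.py
```

```text
al 10
-8 [31.0, 7.0, -52.0, 41.0, -9.0, 47.0] margin 6
0 [33.0, 7.0, -49.0, 29.0, -12.0, 50.0] margin 10
25 [33.0, 7.0, -41.0, 6.0, -16.0, 48.0] margin 16
50 [30.0, 7.0, -36.0, -9.0, -17.0, 40.0] margin 17
75 [27.0, 7.0, -34.0, -20.0, -17.0, 28.0] margin 16
90 [26.0, 7.0, -34.0, -25.0, -15.0, 20.0] margin 15
100 [25.0, 7.0, -34.0, -28.0, -13.0, 13.0] margin 13
  out 0.03 [[35.0, 3.0, -47.0, 22.0, -17.0, 55.0]]
  out 0.06 [[36.0, -0.0, -45.0, 19.0, -22.0, 57.0]]
  out 0.1 [[38.0, -5.0, -44.0, 16.0, -28.0, 59.0]]
al 15
-8 [35.0, 8.0, -42.0, 20.0, -22.0, 64.0] margin 16
0 [34.0, 9.0, -39.0, 13.0, -23.0, 64.0] margin 19
25 [30.0, 9.0, -32.0, -5.0, -27.0, 61.0] margin 26
50 [25.0, 9.0, -28.0, -20.0, -28.0, 54.0] margin 28
75 [20.0, 9.0, -27.0, -33.0, -27.0, 45.0] margin 27
90 [17.0, 9.0, -27.0, -40.0, -26.0, 39.0] margin 26
100 [16.0, 8.0, -27.0, -45.0, -25.0, 35.0] margin 24
  out 0.03 [[35.0, 5.0, -39.0, 12.0, -27.0, 65.0]]
  out 0.06 [[36.0, 2.0, -38.0, 11.0, -31.0, 65.0]]
  out 0.1 [[37.0, -3.0, -38.0, 10.0, -36.0, 66.0]]
al 20
-8 [35.0, 10.0, -35.0, 13.0, -31.0, 71.0] margin 23
0 [34
[... 802 characters left out ...]
-59.0, -41.0, 56.0] margin 37
  out 0.03 [[34.0, 10.0, -27.0, 4.0, -43.0, 74.0]]
  out 0.06 [[34.0, 7.0, -28.0, 3.0, -46.0, 73.0]]
  out 0.1 [[35.0, 3.0, -27.0, 3.0, -50.0, 73.0]]
al 30
-8 [35.0, 15.0, -25.0, 7.0, -46.0, 77.0] margin 33
0 [32.0, 15.0, -22.0, 2.0, -47.0, 76.0] margin 36
25 [24.0, 16.0, -16.0, -15.0, -51.0, 73.0] margin 42
50 [15.0, 16.0, -14.0, -31.0, -52.0, 69.0] margin 45
75 [6.0, 16.0, -15.0, -46.0, -51.0, 65.0] margin 44
90 [1.0, 16.0, -17.0, -56.0, -50.0, 63.0] margin 41
100 [-2.0, 15.0, -19.0, -62.0, -49.0, 62.0] margin 40
  out 0.03 [[33.0, 12.0, -23.0, 1.0, -50.0, 76.0]]
  out 0.06 [[33.0, 9.0, -23.0, 1.0, -53.0, 75.0]]
  out 0.1 [[34.0, 6.0, -23.0, 1.0, -57.0, 75.0]]
```

```bash
cat >> ik.py <<'E'
AL=18
R0=Ro.from_rotvec(ey*np.radians(AL)).as_matrix()@RG
def grasp(kt=0,out=0,bow=BOW,R0=None):
    R=rotn(globals()["R0"] if R0 is None else R0,kt); return bow+.005*R[:,2]-out*R[:,2],R
E
python3 -c "
from ik import *
P,R=grasp(0,.08); need(P,R); print('key axis -n in tool',(R.T@-n).round(3), 'a x z*5mm', np.cross(R.T@-n,[0,0,.005]))"
```

```text
t 5.00 tcp [0.6147 0.1261 0.2968] rpy [172.6  -3.7  19.3] w 0.0875 F [-0.1 -0.5 -0.1] M [ 0.05  0.36 -0.05] J [ 34.  12.  -8.   9. -69.  72.]
slide total units (current tool axes) [-0.594 -0.276  0.767]
turn total units [0.086 0.155 0.008]
key axis -n in tool [0.309 0.    0.951] a x z*5mm [ 1.97733250e-19 -1.54508497e-03  0.00000000e+00]
```

>>> apply_moves(
  slide=[
    [-0.2,-0.09,0],
    [-0.2,-0.09,0.1],
    [-0.2,-0.09,0.22],
    [0,0,0.22],
    [0,0,0.22],
    [0,0,0],
  ],
  turn=[
    [0.043,0.078,0.004],
    [0.043,0.077,0.004],
    [0,0,0],
    [0,0,0],
    [0,0,0],
    [0,0,0],
  ],
  jaw=[0,0,0,0,0.3,0.3],
)

```text
time_s: 5.6
tcp_pos: [0.5647, 0.1366, 0.207]
eef_rot: [179.6, -16.4, 19.7]
contact_force: [-1.0, 0.0, -0.5]
gripper_width: 0.0771
```

```bash
python3 -c "
from ik import *
P,R=grasp(0,.03); need(P,R)"; python3 look.py a2 206 165 255 165
```

```text
t 5.60 tcp [0.5647 0.1366 0.207 ] rpy [179.6 -16.4  19.7] w 0.0771 F [-1.   0.  -0.5] M [-0.42  0.95 -0.05] J [ 36.   4. -31.   8. -40.  68.]
slide total units (current tool axes) [-0.078  0.085  0.408]
turn total units [0.004 0.007 0.003]
top crop origin 166 120 x5
side crop origin 215 120 x5
```

View pics/a2.png

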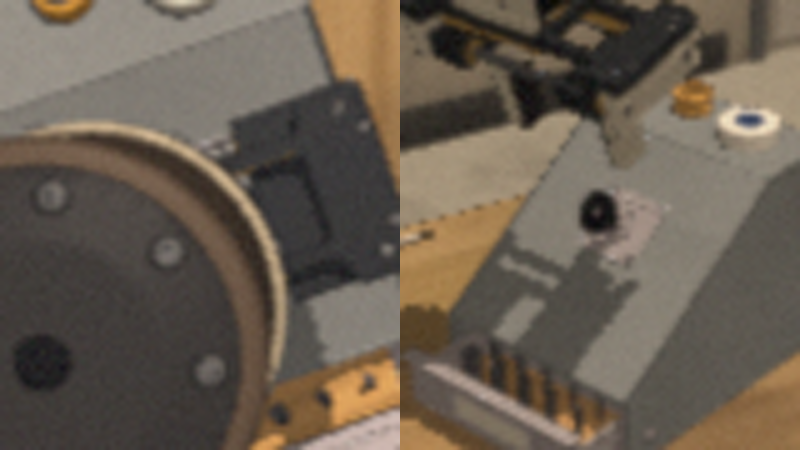

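The side view shows the fingers above the panel, with the key bow clear at about (254,162). Closing in.

>>> apply_moves(
  slide=[
    [-0.04,0.04,0.14],
    [-0.04,0.04,0.14],
    [0,0,0.13],
    [0,0,0],
  ],
  turn=[
    [0.004,0.007,0.003],
    [0,0,0],
    [0,0,0],
    [0,0,0],
  ],
  jaw=[0.4,0.4,0.4,0.4],
)

```text
time_s: 6.1
tcp_pos: [0.5734, 0.131, 0.1674]
eef_rot: [180.0, -17.1, 19.5]
contact_force: [0.3, -0.2, -0.3]
gripper_width: 0.0524
```

```bash
python3 -c "
from ik import *
P,R=grasp(0,.0); need(P,R)"; python3 look.py a3 206 165 255 165
```

```text
t 6.10 tcp [0.5734 0.131  0.1674] rpy [180.  -17.1  19.5] w 0.0524 F [ 0.3 -0.2 -0.3] M [-0.4   0.97 -0.01] J [ 35.   7. -34.   8. -33.  69.]
slide total units (current tool axes) [-0.027  0.006  0.309]
turn total units [ 0.001 -0.001 -0.   ]
top crop origin 166 120 x5
side crop origin 215 120 x5
```

View pics/a3.png

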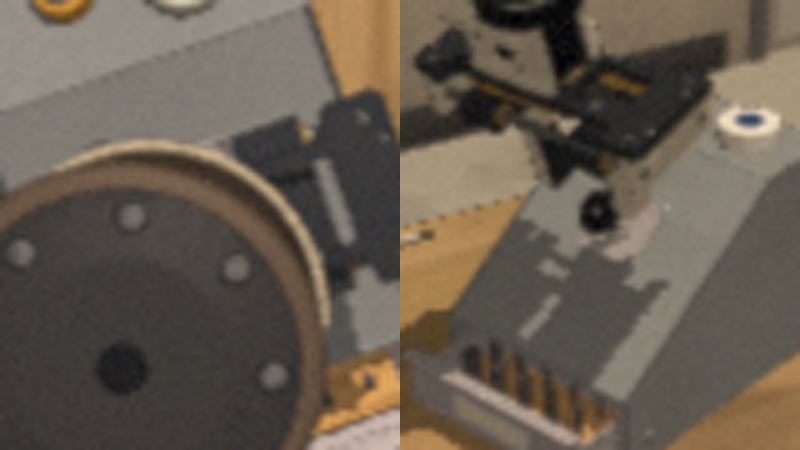

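>>> apply_moves(
  slide=[
    [-0.01,0,0.1],
    [-0.01,0,0.1],
    [-0.01,0,0.1],
    [0,0,0],
  ],
  turn=[
    [0,0,0],
    [0,0,0],
    [0,0,0],
    [0,0,0],
  ],
  jaw=[0.45,0.5,0.5,0.5],
)

```text
time_s: 6.6
tcp_pos: [0.5785, 0.1328, 0.1357]
eef_rot: [179.9, -17.0, 19.5]
contact_force: [-0.9, -0.2, -0.5]
gripper_width: 0.0438
```

```bash
python3 -c "
from ik import *
P,R=grasp(0,.0); need(P,R)"; python3 look.py a4 206 165 255 165
```

```text
t 6.60 tcp [0.5785 0.1328 0.1357] rpy [179.9 -17.   19.5] w 0.0438 F [-0.9 -0.2 -0.5] M [-0.41  0.95  0.02] J [ 34.  10. -35.   9. -29.  68.]
slide total units (current tool axes) [ 0.014  0.006 -0.009]
turn total units [ 0.001  0.001 -0.   ]
top crop origin 166 120 x5
side crop origin 215 120 x5
```

View pics/a4.png

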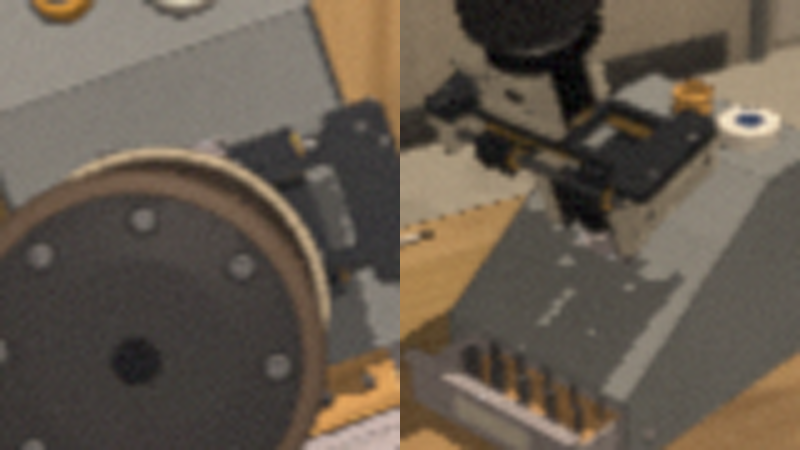

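>>> apply_moves(
  slide=[
    [0.01,0,0],
    [0,0,0],
    [0,0,0],
    [0,0,0],
    [0,0,0],
    [0,0,0],
  ],
  turn=[
    [0,0,0],
    [0,0,0],
    [0,0,0],
    [0,0,0],
    [0,0,0],
    [0,0,0],
  ],
  jaw=[0.7,0.8,1,1,1,1],
  newtons=5,
)

```text
time_s: 7.3
tcp_pos: [0.5802, 0.1336, 0.1382]
eef_rot: [180.0, -17.1, 19.5]
contact_force: [0.0, -0.1, 1.8]
gripper_width: 0.0104
```

```bash
python3 -c "
from ik import *
P,R=grasp(0,.0); need(P,R);_,Rc,s=cur();print('F tool',(Rc.T@s['contact_force']).round(2))"
```

```text
t 7.30 tcp [0.5802 0.1336 0.1382] rpy [180.  -17.1  19.5] w 0.0104 F [ 0.  -0.1  1.8] M [-0.33  1.    0.04] J [ 34.  10. -35.   9. -29.  68.]
slide total units (current tool axes) [-0.011  0.008  0.01 ]
turn total units [ 0.001 -0.002 -0.   ]
F tool [ 0.52  0.11 -1.68]
```

>>> apply_moves(
  slide=[
    [0,0,0],
    [0,0,0],
    [0,-0.002,0],
    [0,-0.002,0],
    [0,-0.002,0],
    [0,0,0],
  ],
  turn=[
    [0,0,0],
    [0,0,0],
    [0.028,0,0.085],
    [0.028,0,0.085],
    [0.028,0,0.085],
    [0,0,0],
  ],
  jaw=[1,1,1,1,1,1],
  newtons=25,
)

```text
time_s: 7.9
tcp_pos: [0.5806, 0.136, 0.1388]
eef_rot: [-166.2, -14.5, -3.5]
contact_force: [-1.6, 11.8, -1.5]
gripper_width: 0.0097
```

```bash
cat > chk.py <<'E'
from ik import *
p,Rc,s=cur();need();print('F tool',(Rc.T@s['contact_force']).round(2),'M tool',(Rc.T@s['moment']).round(2))
# key angle: tool y vs -ey about n
y=Rc[:,1];y=y-(y@n)*n;print('kt',np.degrees(np.arctan2(y@sx*1.0,-(y@ey)*1.0)).round(1),'angle n-tool',np.degrees(np.arccos(-n@Rc[:,2])).round(1),'bow pt',(p-.005*Rc[:,2]).round(4))
E
python3 chk.py
```

```text
t 7.90 tcp [0.5806 0.136  0.1388] rpy [-166.2  -14.5   -3.5] w 0.0097 F [-1.6 11.8 -1.5] M [3.19 1.9  1.58] J [ 29.  10. -29.  -8. -32.  65.]
F tool [ -2.64 -11.17   3.64] M tool [ 3.37 -2.21 -0.23]
kt -23.4 angle n-tool 17.8 bow pt [0.5793 0.1348 0.1435]
```

>>> apply_moves(
  slide=[
    [0,-0.015,0],
    [0,0,0],
  ],
  turn=[
    [0,0,0],
    [0,0,0],
  ],
  jaw=[1,1],
)

```text
time_s: 8.1
tcp_pos: [0.5805, 0.1364, 0.1387]
eef_rot: [-166.4, -14.6, -3.1]
contact_force: [1.8, 5.0, -2.3]
gripper_width: 0.0099
```

```bash
python3 chk.py
```

```text
t 8.10 tcp [0.5805 0.1364 0.1387] rpy [-166.4  -14.6   -3.1] w 0.0099 F [ 1.8  5.  -2.3] M [1.04 0.66 0.64] J [ 29.  10. -29.  -7. -32.  65.]
F tool [ 0.92 -4.32  3.71] M tool [ 1.13 -0.79 -0.19]
kt -23.1 angle n-tool 17.8 bow pt [0.5792 0.1353 0.1434]
```

>>> apply_moves(
  slide=[
    [0,-0.018,0],
    [0,-0.01,0],
    [0,-0.01,0],
    [0,-0.01,0],
    [0,0,0],
  ],
  turn=[
    [0.028,0,0.085],
    [0.028,0,0.085],
    [0.028,0,0.085],
    [0.028,0,0.085],
    [0,0,0],
  ],
  jaw=[1,1,1,1,1],
)

```text
time_s: 8.6
tcp_pos: [0.5818, 0.1398, 0.1403]
eef_rot: [-151.9, -4.0, -31.0]
contact_force: [5.6, 5.1, -3.6]
gripper_width: 0.0097
```

```bash
python3 chk.py
```

```text
t 8.60 tcp [0.5818 0.1398 0.1403] rpy [-151.9   -4.   -31. ] w 0.0097 F [ 5.6  5.1 -3.6] M [-0.08 -0.01  0.  ] J [ 22.  10. -24. -25. -33.  57.]
F tool [ 1.87 -4.65  6.68] M tool [-0.07  0.04 -0.03]
kt -54.1 angle n-tool 17.9 bow pt [0.5803 0.138  0.1447]
```

>>> apply_moves(
  slide=[
    [0,-0.02,0.01],
    [0,-0.012,0],
    [0,-0.012,0],
    [0,0,0],
  ],
  turn=[
    [0.028,0,0.085],
    [0.028,0,0.085],
    [0.028,0,0.085],
    [0,0,0],
  ],
  jaw=[1,1,1,1],
)

```text
time_s: 9.0
tcp_pos: [0.5838, 0.1422, 0.1421]
eef_rot: [-145.3, 7.5, -49.7]
contact_force: [0.3, -2.2, 2.3]
gripper_width: 0.0097
```

```bash
python3 chk.py
```

```text
t 9.00 tcp [0.5838 0.1422 0.1421] rpy [-145.3    7.5  -49.7] w 0.0097 F [ 0.3 -2.2  2.3] M [-1.26  0.69 -0.23] J [ 17.  10. -23. -38. -32.  49.]
F tool [ 1.54 -0.5  -2.73] M tool [-1.3   0.65  0.04]
kt -77.1 angle n-tool 18.0 bow pt [0.582  0.14   0.1461]
```

>>> apply_moves(
  slide=[
    [0,-0.011,0],
    [0,-0.011,0],
    [0,-0.005,0],
    [0,0,0],
  ],
  turn=[
    [0.028,0,0.085],
    [0.028,0,0.085],
    [0.013,0,0.04],
    [0,0,0],
  ],
  jaw=[1,1,1,1],
)

```text
time_s: 9.4
tcp_pos: [0.5859, 0.1431, 0.1435]
eef_rot: [-142.6, 18.0, -64.5]
contact_force: [0.2, -6.1, 4.8]
gripper_width: 0.01
```

```bash
python3 chk.py
```

```text
t 9.40 tcp [0.5859 0.1431 0.1435] rpy [-142.6   18.   -64.5] w 0.0100 F [ 0.2 -6.1  4.8] M [-2.14  0.75 -0.82] J [ 13.   9. -24. -48. -30.  43.]
F tool [ 3.84 -1.89 -6.46] M tool [-1.27  2.05  0.04]
kt -95.9 angle n-tool 18.1 bow pt [0.5836 0.1406 0.1473]
```

>>> apply_moves(
  slide=[
    [0,-0.002,-0.008],
    [0,0,0],
  ],
  turn=[
    [0.008,0,0.023],
    [0,0,0],
  ],
  jaw=[1,1],
)

```text
time_s: 9.6
tcp_pos: [0.5859, 0.143, 0.1437]
eef_rot: [-142.5, 19.2, -66.1]
contact_force: [4.8, -3.6, -1.8]
gripper_width: 0.01
```

```bash
python3 chk.py
```

```text
t 9.60 tcp [0.5859 0.143  0.1437] rpy [-142.5   19.2  -66.1] w 0.0100 F [ 4.8 -3.6 -1.8] M [-2.8   0.32 -1.32] J [ 13.   9. -24. -49. -30.  42.]
F tool [ 5.54 -2.32  1.71] M tool [-0.91  2.97 -0.12]
kt -97.9 angle n-tool 18.1 bow pt [0.5837 0.1406 0.1475]
```

>>> apply_moves(
  slide=[
    [0,0,0],
    [0,0,0],
    [0,0,0],
    [0,0,0],
    [0,0,-0.2],
    [0,0,-0.3],
    [0,0,-0.3],
    [0,0,-0.2],
  ],
  turn=[
    [0,0,0],
    [0,0,0],
    [0,0,0],
    [0,0,0],
    [0,0,0],
    [0,0,0],
    [0,0,0],
    [0,0,0],
  ],
  jaw=[0.55,0.55,0.55,0.55,0.55,0.55,0.55,0.55],
)

```text
time_s: 10.4
tcp_pos: [0.5394, 0.095, 0.2199]
eef_rot: [-142.5, 19.3, -66.0]
contact_force: [0.9, -0.1, 0.4]
gripper_width: 0.0398
```

```bash
python3 chk.py; python3 look.py b1 206 165 255 165
```

```text
t 10.40 tcp [0.5394 0.095  0.2199] rpy [-142.5   19.3  -66. ] w 0.0398 F [ 0.9 -0.1  0.4] M [-1.5   1.37 -0.01] J [ 10.  -1. -26. -41. -38.  35.]
F tool [ 0.28 -0.94  0.12] M tool [-1.75  1.02 -0.  ]
kt -98.0 angle n-tool 18.2 bow pt [0.5371 0.0926 0.2237]
top crop origin 166 120 x5
side crop origin 215 120 x5
```

View pics/b1.png

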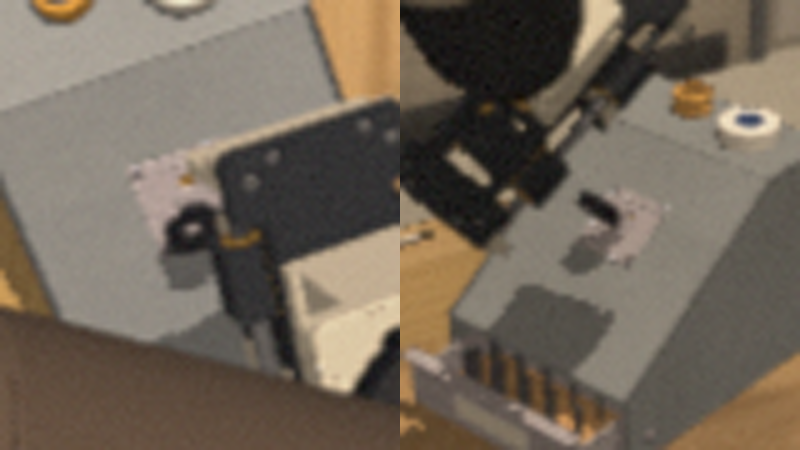

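```bash
python3 - <<'E'
from ik import *
T=load("top_b1");S=load("side_b1")
for n_,c,(x0,x1,y0,y1) in(("top",T,(197,212,155,175)),("side",S,(250,264,155,170))):
    print(n_);print(c["pixels"][y0:y1,x0:x1].astype(int).max(2))
p,e=tri(ray(T,203.7,165.7),ray(S,254.7,161.4));print(p,e, (np.array([.585,.135,.1475])-p)@np.c_[sx,ey,n])
E
```

```text
top
[[178 175 181 176 166 145 142 140 140 134 131 117  71  42  50]
 [178 179 179 179 181 167 149 145 151 148 138 130 101  47  48]
 [178 180 179 178 175 189 196 181 172 168 155 145 114  58  49]
 [179 183 180 180 181 186 186 178 173 172 167 157 138  80  44]
 [177 175 179 175 171 172 169 167 165 165 170 174 156  90  45]
 [178 179 180 170 157 157 136 119 110 107 129 155 152  92  45]
 [184 180 181 173 151 111  74  60  56  51  69  95 111  88  43]
 [178 174 178 177 141  65  37  40  36  32  32  48  75  72  44]
 [172 171 158 120  85  36  31  29  33  36  36  46  90 103  63]
 [179 161 110  65  36  32  48  65  64  41  33  50  89 112  85]
 [178 149  77  32  37  59 110 143 122  64  33  44  81 112  97]
 [177 142  66  32  37  55  92 110  82  50  37  37  62 103 101]
 [169 155  82  38  28  41  54  54  36  35  36  43  57  90 101]
 [153 145  79  35  32  35  37  34  32  32  42  45  54  95 116]
 [145 126  72  45  34  35  32  29  36  43  45  38  45  63  81]
 [136 100  66  53  47  48  51  58  71  80  76  52  41  45  50]
 [125  98  87  86  85  85  88  88  93  93  85  60  30  40  46]
 [129  95  92  93  93  96
[... 450 characters left out ...]
4 162 162 151]
 [ 88  42  30  31  40  59  91 130 155 160 150 151 162 158]
 [116  76  62  36  32  27  40  68 118 156 156 161 158 141]
 [133 119  86  58  34  28  23  32  80 132 137 138 162 162]
 [133 133 131 117  83  44  29  27  62 114 143 145 162 167]
 [135 138 152 172 150 103  70  40  75 127 152 156 165 166]
 [137 141 152 153 142 141 121  81  97 135 154 157 165 168]
 [137 140 146 140 138 113 105  99 118 145 158 164 166 165]
 [121 102 104  96 106  99 101 107 110 135 164 165 168 163]
 [ 99  89 101 101  95  98 102 116 131 160 164 165 164 161]
 [ 84  88  91 101 103 102 120 150 162 165 167 166 160 147]]
[0.58239217 0.13774298 0.13960276] 0.0012080637602311709 [ 0.00579332 -0.00345616  0.00558423]
```

```bash
cat > t2.py <<'E'
from ik import *
import sys
# tool tilt t from vertical, x forward
def pose(t,X,z,Y=-.067):
    R=Ro.from_rotvec(ey*np.radians(35-t)).as_matrix()@RG
    C=X*ex+Y*ey+z*ez
    return C-.014*R[:,2]-.0095*R[:,0],R
if __name__=="__main__":
  for t in(15,20,25,30):
    for X in(.43,.47,.525):
      P,R=pose(t,X,.028);s=ik(P,R,q0=np.array([36.,4,-31,8,-40,68.]));print(t,X,P.round(3),[q.round(0).tolist() for q in s])
  need(*pose(20,.43,.14))
  T=load("top0")
  th=19.5
  for nm,uv in(("elbow",(228,256)),("tape",(160,277))): w=onz(T,*uv,.012);print(nm,w@ex,w@ey)
E
python3 t2.py
```

```text
15 0.43 [0.416 0.076 0.039] []
15 0.47 [0.453 0.089 0.039] []
15 0.525 [0.505 0.108 0.039] [[35.0, 13.0, -54.0, 24.0, -10.0, 51.0]]
20 0.43 [0.415 0.076 0.038] []
20 0.47 [0.452 0.089 0.038] []
20 0.525 [0.504 0.108 0.038] []
25 0.43 [0.414 0.076 0.037] []
25 0.47 [0.452 0.089 0.037] []
25 0.525 [0.504 0.107 0.037] []
30 0.43 [0.413 0.075 0.035] []
30 0.47 [0.451 0.089 0.035] []
30 0.525 [0.503 0.107 0.035] []
t 10.50 tcp [0.54   0.0949 0.2213] rpy [-142.3   19.2  -66. ] w 0.0395 F [ 0.5  0.1 -0.8] M [-1.53  1.42 -0.  ] J [ 10.  -1. -26. -41. -38.  35.]
slide total units (current tool axes) [-0.082  1.446 -0.126]
turn total units [-0.331  0.021 -1.091]
elbow 0.3773160885865953 -0.038320245568315106
tape 0.3864716191025341 0.14511455857392283
```

```bash
cat > t3.py <<'E'
from ik import *
qs=[np.array([36.,4,-31,8,-40,68.]),np.array([10.,0,-26,-41,-38,35]),np.array([32.,4,-15,1,-68,77]),np.array([20.,10,-40,-30,-40,40]),np.array([50.,10,-30,30,-70,40])]
def pose(fx,fy,yaw,X,z,Y=-.067):
    # vertical tool, x forward along ex ; lean: tip-fixed tilt fx about ey (+ = top toward case), fy about ex
    R=np.c_[ex,-ey,-ez];R=Ro.from_rotvec(ey*np.radians(fx)).as_matrix()@Ro.from_rotvec(ex*np.radians(fy)).as_matrix()@R@Ro.from_euler("z",yaw,degrees=True).as_matrix()
    tip=(X-.0095)*ex+Y*ey+z*ez
    return tip-.014*R[:,2],R
if __name__=="__main__":
  for fx in(0,-10):
   for fy in(-30,-15,0,15,30):
    for z in (.02,.035):
     o=[]
     for X in(.45,.48,.52):
      P,R=pose(fx,fy,0,X,z);b=None
      for q0 in qs:
        s=ik(P,R,q0=q0)
        if s: m=min((s[0]-LO).min(),(HI-s[0]).min()); b=max(b or -1,m)
      o.append(b if b is None else round(b))
     print(fx,fy,z,o)
E
python3 t3.py
```

```text
0 -30 0.02 [2, 5, 10]
0 -30 0.035 [3, 6, 11]
0 -15 0.02 [6, 9, 15]
0 -15 0.035 [7, 11, 16]
0 0 0.02 [16, 20, 25]
0 0 0.035 [17, 21, 26]
0 15 0.02 [28, 31, 36]
0 15 0.035 [28, 32, 36]
0 30 0.02 [36, 40, 44]
0 30 0.035 [37, 40, 44]
-10 -30 0.02 [None, None, None]
-10 -30 0.035 [None, None, 0]
-10 -15 0.02 [None, None, None]
-10 -15 0.035 [None, None, 1]
-10 0 0.02 [3, 8, 13]
-10 0 0.035 [5, 9, 14]
-10 15 0.02 [23, 26, 30]
-10 15 0.035 [23, 26, 30]
-10 30 0.02 [33, 36, 40]
-10 30 0.035 [33, 36, 40]
```

```bash
python3 -c "
from t3 import *
need(*pose(0,0,0,.452,.19))"
```

```text
t 10.50 tcp [0.54   0.0949 0.2213] rpy [-142.3   19.2  -66. ] w 0.0395 F [ 0.5  0.1 -0.8] M [-1.53  1.42 -0.  ] J [ 10.  -1. -26. -41. -38.  35.]
slide total units (current tool axes) [-0.24   0.923 -0.376]
turn total units [-0.517 -0.152 -1.02 ]
```

>>> apply_moves(
  slide=[
    [-0.06,0.23,-0.09],
    [-0.06,0.23,-0.09],
    [-0.06,0.23,-0.09],
    [-0.06,0.23,-0.09],
    [0,0,0],
    [0,0,0],
    [0,0,0],
    [0,0,0],
  ],
  turn=[
    [0,0,0],
    [0,0,0],
    [-0.043,-0.013,-0.085],
    [-0.043,-0.013,-0.085],
    [-0.043,-0.013,-0.085],
    [-0.043,-0.013,-0.085],
    [-0.043,-0.013,-0.085],
    [-0.043,-0.013,-0.085],
  ],
  jaw=[1,1,1,1,1,1,1,1],
)

```text
time_s: 11.3
tcp_pos: [0.4411, 0.0828, 0.2002]
eef_rot: [-157.7, 2.6, -24.1]
contact_force: [0.1, -0.4, -0.5]
gripper_width: 0.0004
```

>>> apply_moves(
  slide=[
    [0,0,0],
    [0,0,0],
    [0,0,0],
    [0,0,0],
    [0,0,0],
    [0,0,0],
    [0,0,0],
  ],
  turn=[
    [-0.043,-0.013,-0.085],
    [-0.043,-0.013,-0.085],
    [-0.043,-0.013,-0.085],
    [-0.043,-0.013,-0.085],
    [-0.043,-0.013,-0.085],
    [-0.043,-0.013,-0.085],
    [0,0,0],
  ],
  jaw=[1,1,1,1,1,1,1],
)

```text
time_s: 12.0
tcp_pos: [0.4406, 0.0838, 0.1997]
eef_rot: [-179.8, 0.6, 20.0]
contact_force: [-0.3, 0.6, 0.3]
gripper_width: 0.0003
```

```bash
python3 -c "
from t3 import *
need(*pose(0,0,0,.452,.10))"; python3 look.py b2 225 190 235 190
```

```text
t 12.00 tcp [0.4406 0.0838 0.1997] rpy [-179.8    0.6   20. ] w 0.0003 F [-0.3  0.6  0.3] M [-0.02 -0.01 -0.06] J [ 36.   1. -29.  -0. -60.  74.]
slide total units (current tool axes) [-0.    -0.007  0.857]
turn total units [-0.003  0.006  0.005]
top crop origin 185 145 x5
side crop origin 195 145 x5
```

View pics/b2.png

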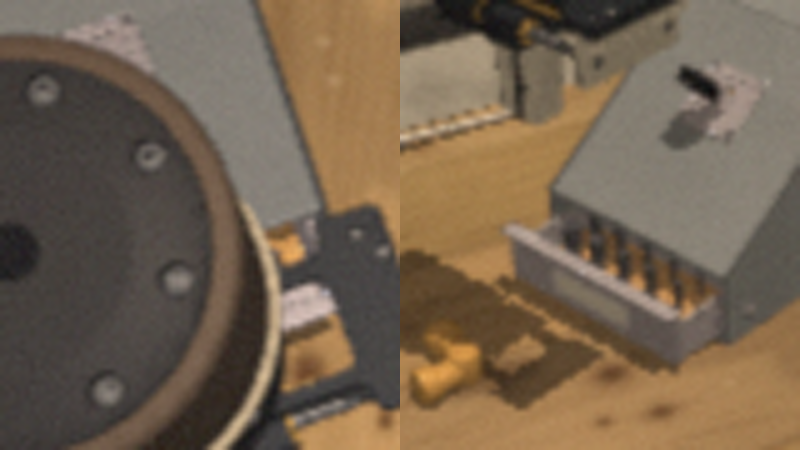

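The side view shows the key turned, the fingers closed at about (228,155), and the elbow clear of the descent. Going down in front of the tray.

>>> apply_moves(
  slide=[
    [0,0,0.3],
    [0,0,0.3],
    [0,0,0.3],
    [0,0,0.2],
    [0,0,0],
  ],
  turn=[
    [-0.003,0.006,0.005],
    [0,0,0],
    [0,0,0],
    [0,0,0],
    [0,0,0],
  ],
  jaw=[1,1,1,1,1],
)

```text
time_s: 12.6
tcp_pos: [0.4391, 0.0814, 0.0884]
eef_rot: [-179.9, 0.2, 19.0]
contact_force: [0.1, -0.2, 0.7]
gripper_width: 0.0003
```

```bash
python3 -c "
from t3 import *
need(*pose(0,0,0,.452,.028))"; python3 look.py b3 225 190 235 190
```

```text
t 12.60 tcp [0.4391 0.0814 0.0884] rpy [-179.9    0.2   19. ] w 0.0003 F [ 0.1 -0.2  0.7] M [-0.07 -0.   -0.05] J [ 36.   9. -39.  -0. -43.  73.]
slide total units (current tool axes) [ 0.016 -0.028  0.464]
turn total units [-0.001  0.002 -0.006]
top crop origin 185 145 x5
side crop origin 195 145 x5
```

View pics/b3.png

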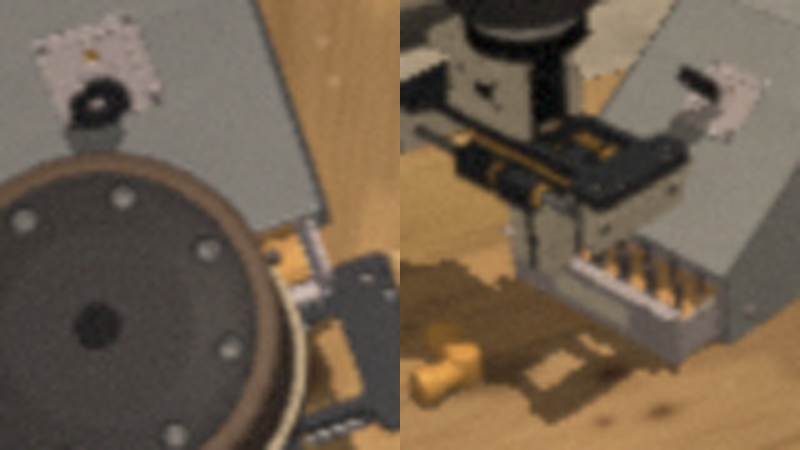

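>>> apply_moves(
  slide=[
    [0,0,0.15],
    [0,0,0.15],
    [0,0,0.15],
    [0,0,0],
  ],
  turn=[
    [0,0,0],
    [0,0,0],
    [0,0,0],
    [0,0,0],
  ],
  jaw=[1,1,1,1],
)

```text
time_s: 13.1
tcp_pos: [0.4408, 0.0828, 0.0458]
eef_rot: [-179.9, -0.1, 19.1]
contact_force: [0.1, -1.4, 0.2]
gripper_width: -0.0001
```

```bash
python3 -c "
from t3 import *
need(*pose(0,0,0,.452,.028));p,R,s=cur();print('finger front X',p@ex+.0095,'Y',p@ey,'Fx',s['contact_force']@ex)"; python3 look.py b4 225 190 235 190
```

```text
t 13.10 tcp [0.4408 0.0828 0.0458] rpy [-1.799e+02 -1.000e-01  1.910e+01] w -0.0001 F [ 0.1 -1.4  0.2] M [-0.13  0.1   0.  ] J [ 36.  13. -41.  -0. -36.  73.]
slide total units (current tool axes) [-0.007 -0.021  0.038]
turn total units [-0.001 -0.001 -0.004]
finger front X 0.45264739346128796 Y -0.06913210211113693 Fx -0.3762557724966251
top crop origin 185 145 x5
side crop origin 195 145 x5
```

View pics/b4.png

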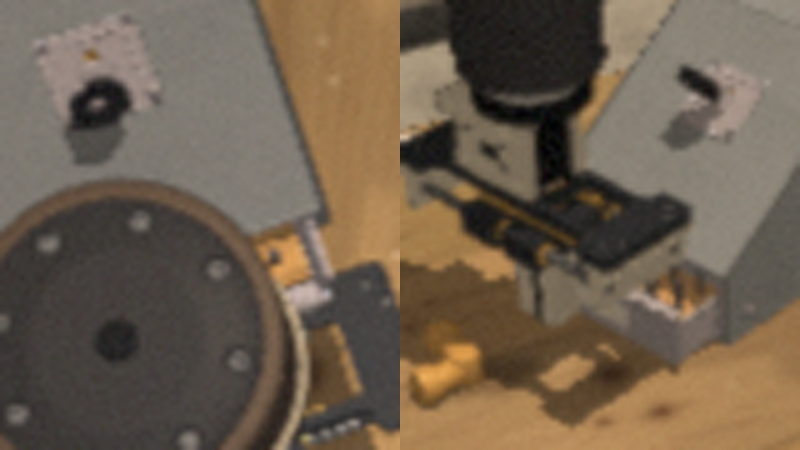

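>>> apply_moves(
  slide=[
    [0.1,0,0],
    [0.1,0,0],
    [0.1,0,0],
    [0.1,0,0],
    [0.08,0,0],
    [0,0,0],
  ],
  turn=[
    [0,0,0],
    [0,0,0],
    [0,0,0],
    [0,0,0],
    [0,0,0],
    [0,0,0],
  ],
  jaw=[1,1,1,1,1,1],
)

```text
time_s: 13.8
tcp_pos: [0.4878, 0.0993, 0.0459]
eef_rot: [-179.9, -0.2, 19.2]
contact_force: [-0.7, 0.3, 0.5]
gripper_width: 0.0003
```

```bash
cat > pc.py <<'E'
from t3 import *
p,R,s=cur();print("t",s["time_s"],'finger front X',(p@ex+.0095).round(4),'Y',(p@ey).round(4),"z",p[2].round(4),'Fx',(s['contact_force']@ex).round(2),"F",s["contact_force"].round(1),"M",s["moment"].round(2))
E
python3 pc.py; python3 look.py b5 225 190 235 190
```

```text
t 13.8 finger front X 0.5024 Y -0.0692 z 0.0459 Fx -0.53 F [-0.7  0.3  0.5] M [-0.08 -0.05  0.04]
top crop origin 185 145 x5
side crop origin 195 145 x5
```

View pics/b5.png

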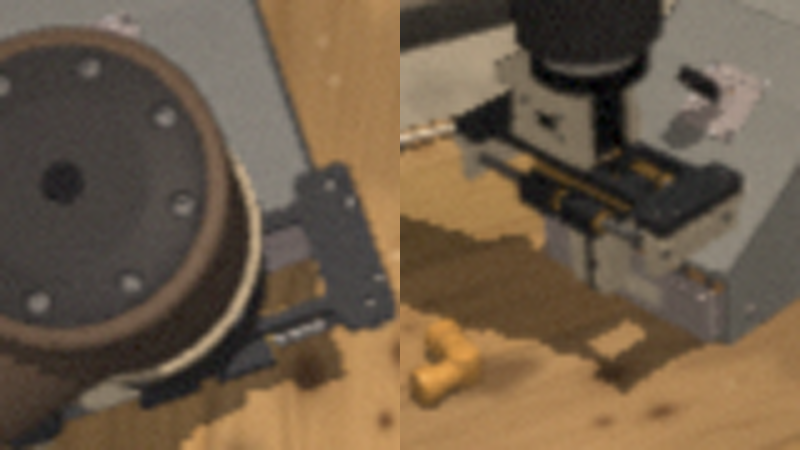

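>>> apply_moves(
  slide=[
    [0.05,0,0],
    [0.04,0,0],
    [0.03,0,0],
    [0,0,0],
  ],
  turn=[
    [0,0,0],
    [0,0,0],
    [0,0,0],
    [0,0,0],
  ],
  jaw=[1,1,1,1],
)

```text
time_s: 14.3
tcp_pos: [0.4979, 0.1028, 0.0459]
eef_rot: [-179.9, -0.1, 19.2]
contact_force: [-0.3, 0.8, -0.9]
gripper_width: 0.0003
```

```bash
python3 pc.py
```

```text
t 14.3 finger front X 0.5132 Y -0.0693 z 0.0459 Fx 0.0 F [-0.3  0.8 -0.9] M [-0.07  0.01 -0.06]
```

>>> apply_moves(
  slide=[
    [0.03,0,0],
    [0.02,0,0],
    [0,0,0],
  ],
  turn=[
    [0,0,0],
    [0,0,0],
    [0,0,0],
  ],
  jaw=[1,1,1],
)

```text
time_s: 14.6
tcp_pos: [0.501, 0.1037, 0.0456]
eef_rot: [-179.9, 0.1, 19.2]
contact_force: [-6.3, -0.8, 2.2]
gripper_width: 0.0004
```

```bash
python3 pc.py
```

```text
t 14.6 finger front X 0.5164 Y -0.0695 z 0.0456 Fx -6.14 F [-6.3 -0.8  2.2] M [-0.18  1.9   0.07]
```

>>> apply_moves(
  slide=[
    [0.02,0,0],
    [0,0,0],
    [0,0,0],
  ],
  turn=[
    [0,0,0],
    [0,0,0],
    [0,0,0],
  ],
  jaw=[1,1,1],
)

```text
time_s: 14.9
tcp_pos: [0.5012, 0.1036, 0.0453]
eef_rot: [-179.9, 0.2, 19.2]
contact_force: [-10.0, -0.9, 6.1]
gripper_width: 0.0002
```

```bash
python3 pc.py
```

```text
t 14.9 finger front X 0.5165 Y -0.0697 z 0.0453 Fx -9.68 F [-10.   -0.9   6.1] M [-0.32  3.68  0.11]
```

>>> apply_moves(
  slide=[
    [-0.15,0,0],
    [-0.25,0,0],
    [0,0,-0.3],
    [0,0,-0.5],
    [0,0,-0.5],
    [0,0,-0.3],
    [0,0,0],
  ],
  turn=[
    [0,0,0],
    [0,0,0],
    [0,0,0],
    [0,0,0],
    [0,0,0],
    [0,0,0],
    [0,0,0],
  ],
  jaw=[1,1,1,0.6,0.6,0.55,0.55],
)

```text
time_s: 15.6
tcp_pos: [0.4691, 0.0929, 0.2114]
eef_rot: [-179.8, -0.7, 19.3]
contact_force: [-0.1, 0.2, -0.8]
gripper_width: 0.0271
```

```bash
python3 look.py c1 225 185 235 190; cat >> ik.py <<'E'
AX=np.array([.585,.1351,.1475])  # key axis at bow height, from forces
E
python3 -c "
from ik import *
P,R=grasp(95,.08,AX);need(P,R)"
```

```text
top crop origin 185 140 x5
side crop origin 195 145 x5
t 15.70 tcp [0.4667 0.0919 0.2069] rpy [-179.9   -0.3   19.2] w 0.0348 F [-0.3  1.1 -0.7] M [-0.15  0.07  0.  ] J [ 35.   3. -27.  -0. -60.  74.]
slide total units (current tool axes) [0.835 0.214 0.025]
turn total units [0.491 0.147 0.99 ]
```

View pics/c1.png

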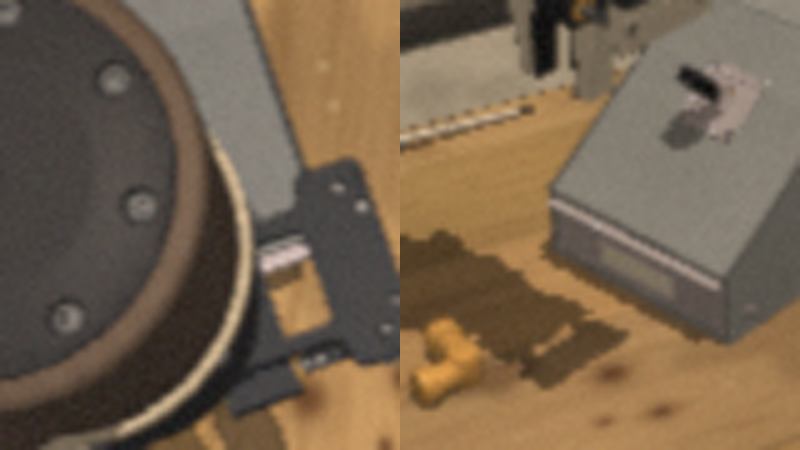

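```bash
python3 - <<'E'
from ik import *
T=load("top_b3");S=load("side_c1");o=[]
for c,(x0,x1,y0,y1) in((T,(195,215,155,176)),(S,(247,263,153,170))):
    m=c["pixels"][y0:y1,x0:x1].max(2)<60
    nl,l,st,ce=cv2.connectedComponentsWithStats(m.astype(np.uint8));k=1+st[1:,4].argmax();hull=cv2.minAreaRect(np.argwhere(l==k)[:,::-1].astype(np.float32))
    o.append((hull[0][0]+x0,hull[0][1]+y0));print(o[-1],hull[1:],ce[k]+[x0,y0])
p,e=tri(ray(T,*o[0]),ray(S,*o[1]));print(p,e,"AX-p in sx,ey,n",((AX-p)@np.c_[sx,ey,n]).round(4))
for c in(T,S): print("AX proj",proj(c,AX))
E
```

```text
(204.5, 165.5) ((9.0, 11.0), 90.0) [204.39240506 165.81012658]
(254.4000005722046, 161.20000076293945) ((8.049844741821289, 2.683281421661377), 26.56505012512207) [254.30434783 161.2173913 ]
[0.58143174 0.13590924 0.14177644] 0.0008241177422197068 AX-p in sx,ey,n [ 0.0058 -0.002   0.0029]
AX proj (np.float64(204.4504981958649), np.float64(163.65368983214634))
AX proj (np.float64(255.5393329103954), np.float64(159.54113991706706))
```

```bash
cat >> ik.py <<'E'
BG=np.array([.585,.1368,.1475])
E
python3 -c "
from ik import *
P,R=grasp(97.5,.08,BG);need(P,R)"
```

```text
t 15.70 tcp [0.4667 0.0919 0.2069] rpy [-179.9   -0.3   19.2] w 0.0348 F [-0.3  1.1 -0.7] M [-0.15  0.07  0.  ] J [ 35.   3. -27.  -0. -60.  74.]
slide total units (current tool axes) [0.832 0.197 0.031]
turn total units [0.504 0.145 1.016]
```

>>> apply_moves(
  slide=[
    [0.05,0,-0.03],
    [0.05,0,-0.03],
    [0,0,0],
    [0,0,0],
    [0,0,0],
    [0,0,0],
    [0,0,0],
    [0,0,0],
  ],
  turn=[
    [0.04,0.012,0.083],
    [0.04,0.012,0.083],
    [0.04,0.012,0.083],
    [0.04,0.012,0.083],
    [0.04,0.012,0.083],
    [0.04,0.012,0.083],
    [0.04,0.012,0.083],
    [0.04,0.012,0.083],
  ],
  jaw=[0.55,0.55,0.55,0.55,0.55,0.55,0.55,0.55],
)

```text
time_s: 16.5
tcp_pos: [0.4755, 0.0935, 0.2105]
eef_rot: [-152.9, 5.9, -38.0]
contact_force: [1.2, -0.1, -1.2]
gripper_width: 0.0393
```

>>> apply_moves(
  slide=[
    [0,0,0],
    [0,0,0],
    [0,0,0],
    [0,0,0],
    [0,0,0],
  ],
  turn=[
    [0.04,0.012,0.083],
    [0.04,0.012,0.083],
    [0.04,0.012,0.083],
    [0.04,0.012,0.083],
    [0,0,0],
  ],
  jaw=[0.55,0.55,0.55,0.55,0.55],
)

```text
time_s: 17.0
tcp_pos: [0.4738, 0.0934, 0.21]
eef_rot: [-144.5, 17.4, -64.8]
contact_force: [0.5, -0.3, 1.4]
gripper_width: 0.0395
```

```bash
python3 -c "
from ik import *
P,R=grasp(97.5,.08,BG);need(P,R)"
```

```text
t 17.00 tcp [0.4738 0.0934 0.21  ] rpy [-144.5   17.4  -64.8] w 0.0395 F [ 0.5 -0.3  1.4] M [-1.46  1.37  0.  ] J [ 15.  -8. -33. -36. -36.  29.]
slide total units (current tool axes) [ 0.271 -0.613  0.409]
turn total units [ 0.021 -0.007  0.02 ]
```

>>> apply_moves(
  slide=[
    [0.09,-0.2,0.1],
    [0.09,-0.2,0.14],
    [0.09,-0.2,0.15],
    [0,0,0],
  ],
  turn=[
    [0.021,-0.007,0.02],
    [0,0,0],
    [0,0,0],
    [0,0,0],
  ],
  jaw=[0.55,0.55,0.55,0.55],
)

```text
time_s: 17.4
tcp_pos: [0.5545, 0.0991, 0.2062]
eef_rot: [-143.0, 18.6, -65.6]
contact_force: [-0.9, 0.8, 0.6]
gripper_width: 0.0395
```

```bash
python3 -c "
from ik import *
P,R=grasp(97.5,.035,BG);need(P,R)"; python3 look.py c2 206 165 255 165
```

```text
t 17.40 tcp [0.5545 0.0991 0.2062] rpy [-143.    18.6  -65.6] w 0.0395 F [-0.9  0.8  0.6] M [-1.56  1.59  0.05] J [ 10.   1. -25. -41. -37.  36.]
slide total units (current tool axes) [-0.018  0.031  0.461]
turn total units [ 0.001 -0.     0.005]
top crop origin 166 120 x5
side crop origin 215 120 x5
```

View pics/c2.png

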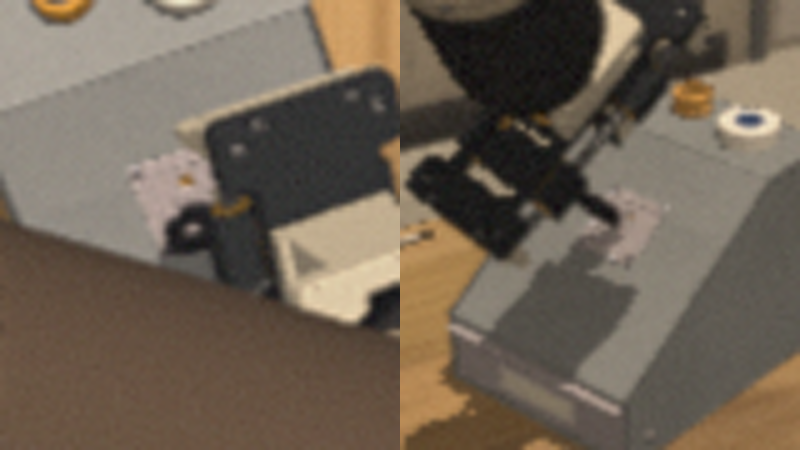

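>>> apply_moves(
  slide=[
    [-0.01,0.015,0.23],
    [-0.01,0.015,0.23],
    [0,0,0.1],
    [0,0,0.1],
    [0,0,0.1],
    [0,0,0],
  ],
  turn=[
    [0,0,0.004],
    [0,0,0],
    [0,0,0],
    [0,0,0],
    [0,0,0],
    [0,0,0],
  ],
  jaw=[0.55,0.55,0.55,0.55,0.55,0.55],
)

```text
time_s: 18.1
tcp_pos: [0.5825, 0.1375, 0.1486]
eef_rot: [-143.0, 19.0, -66.0]
contact_force: [-0.1, 0.4, 0.8]
gripper_width: 0.0394
```

```bash
python3 -c "
from ik import *
P,R=grasp(97.5,.0,BG);need(P,R)"
```

```text
t 18.10 tcp [0.5825 0.1375 0.1486] rpy [-143.   19.  -66.] w 0.0394 F [-0.1  0.4  0.8] M [-1.5   1.46  0.06] J [ 13.   9. -24. -47. -30.  41.]
slide total units (current tool axes) [ 0.019 -0.013  0.066]
turn total units [-0.     0.    -0.001]
```

>>> apply_moves(
  slide=[
    [0.01,-0.013,0.05],
    [0,0,0],
    [0,0,0],
    [0,0,0],
    [0,0,0],
    [0,0,0],
    [0,0,0],
  ],
  turn=[
    [0,0,0],
    [0,0,0],
    [0,0,0],
    [0,0,0],
    [0,0,0],
    [0,0,0],
    [0,0,0],
  ],
  jaw=[0.6,0.75,1,1,1,1,1],
  newtons=5,
)

```text
time_s: 18.8
tcp_pos: [0.5857, 0.1389, 0.1459]
eef_rot: [-143.0, 19.0, -66.0]
contact_force: [-2.5, -0.1, 1.1]
gripper_width: 0.01
```

```bash
python3 chk.py
```

```text
t 18.80 tcp [0.5857 0.1389 0.1459] rpy [-143.   19.  -66.] w 0.0100 F [-2.5 -0.1  1.1] M [-1.58  2.15  0.44] J [ 13.   9. -24. -48. -30.  41.]
F tool [-1.21  1.36 -2.02] M tool [-2.61  0.72  0.  ]
kt -97.6 angle n-tool 18.0 bow pt [0.5835 0.1365 0.1497]
```

>>> apply_moves(
  slide=[
    [0,0,0],
    [0,0,0],
    [0,0.0045,0],
    [0,0.0045,0],
    [0,0.0045,0],
    [0,0.0045,0],
    [0,0,0],
  ],
  turn=[
    [0,0,0],
    [0,0,0],
    [-0.028,0,-0.085],
    [-0.028,0,-0.085],
    [-0.028,0,-0.085],
    [-0.028,0,-0.085],
    [0,0,0],
  ],
  jaw=[1,1,1,1,1,1,1],
  newtons=25,
)

```text
time_s: 19.5
tcp_pos: [0.5844, 0.1381, 0.1447]
eef_rot: [-148.4, 2.1, -41.3]
contact_force: [-4.5, -7.7, 4.3]
gripper_width: 0.0096
```

```bash
python3 chk.py
```

```text
t 19.50 tcp [0.5844 0.1381 0.1447] rpy [-148.4    2.1  -41.3] w 0.0096 F [-4.5 -7.7  4.3] M [-3.4   2.26 -0.29] J [ 19.  10. -23. -31. -34.  52.]
F tool [ 1.53  5.14 -8.29] M tool [-4.03  0.69  0.09]
kt -66.5 angle n-tool 18.0 bow pt [0.5828 0.136  0.1489]
```

>>> apply_moves(
  slide=[
    [0,0.018,-0.015],
    [0,0.007,0],
    [0,0.007,0],
    [0,0.007,0],
    [0,0,0],
  ],
  turn=[
    [-0.028,0,-0.085],
    [-0.028,0,-0.085],
    [-0.028,0,-0.085],
    [-0.028,0,-0.085],
    [0,0,0],
  ],
  jaw=[1,1,1,1,1],
)

```text
time_s: 20.0
tcp_pos: [0.5824, 0.1355, 0.1442]
eef_rot: [-160.1, -10.8, -15.2]
contact_force: [0.3, -2.1, -1.3]
gripper_width: 0.0099
```

```bash
python3 chk.py
```

```text
t 20.00 tcp [0.5824 0.1355 0.1442] rpy [-160.1  -10.8  -15.2] w 0.0099 F [ 0.3 -2.1 -1.3] M [-2.01  0.93 -0.28] J [ 26.  10. -26. -15. -34.  61.]
F tool [0.57 2.34 0.71] M tool [-2.2  -0.39 -0.  ]
kt -35.9 angle n-tool 18.1 bow pt [0.5811 0.1341 0.1488]
```

Good. About 36° remain.

>>> apply_moves(
  slide=[
    [0,0.011,0],
    [0,0.007,0],
    [0,0.007,0],
    [0,0.007,0],
    [0,0,0],
  ],
  turn=[
    [-0.028,0,-0.085],
    [-0.028,0,-0.085],
    [-0.028,0,-0.085],
    [-0.028,0,-0.085],
    [0,0,0],
  ],
  jaw=[1,1,1,1,1],
)

```text
time_s: 20.5
tcp_pos: [0.5827, 0.1333, 0.1439]
eef_rot: [-177.0, -16.8, 14.2]
contact_force: [-0.3, 2.7, -1.0]
gripper_width: 0.0097
```

```bash
python3 chk.py
```

```text
t 20.50 tcp [0.5827 0.1333 0.1439] rpy [-177.   -16.8   14.2] w 0.0097 F [-0.3  2.7 -1. ] M [0.58 0.92 0.36] J [ 33.  10. -33.   5. -31.  68.]
F tool [ 0.07 -2.58  1.19] M tool [ 0.86 -0.75 -0.08]
kt -5.3 angle n-tool 18.0 bow pt [0.5813 0.1327 0.1487]
```

>>> apply_moves(
  slide=[
    [0,0,0],
    [0,0.003,0],
    [0,0,0],
  ],
  turn=[
    [-0.019,0,-0.057],
    [-0.019,0,-0.057],
    [0,0,0],
  ],
  jaw=[1,1,1],
)

```text
time_s: 20.8
tcp_pos: [0.5829, 0.1327, 0.144]
eef_rot: [176.9, -16.8, 24.3]
contact_force: [0.0, 3.6, -1.1]
gripper_width: 0.0096
```

```bash
python3 chk.py
```

```text
t 20.80 tcp [0.5829 0.1327 0.144 ] rpy [176.9 -16.8  24.3] w 0.0096 F [ 0.   3.6 -1.1] M [1.22 1.23 0.53] J [ 35.   9. -36.  13. -29.  68.]
F tool [ 1.11 -3.31  1.26] M tool [ 1.7  -0.61 -0.07]
kt 4.9 angle n-tool 18.1 bow pt [0.5815 0.1324 0.1487]
```

>>> apply_moves(
  slide=[
    [0,-0.006,0],
    [0,0,0],
  ],
  turn=[
    [-0.009,0,-0.028],
    [0,0,0],
  ],
  jaw=[1,1],
)

```text
time_s: 21.0
tcp_pos: [0.5829, 0.1327, 0.144]
eef_rot: [175.4, -16.7, 26.7]
contact_force: [1.1, 2.7, -0.9]
gripper_width: 0.0097
```

```bash
python3 chk.py
```

```text
t 21.00 tcp [0.5829 0.1327 0.144 ] rpy [175.4 -16.7  26.7] w 0.0097 F [ 1.1  2.7 -0.9] M [0.83 0.61 0.31] J [ 35.   9. -37.  15. -29.  69.]
F tool [ 1.84 -2.07  1.34] M tool [ 1.06 -0.17 -0.02]
kt 7.4 angle n-tool 18.1 bow pt [0.5815 0.1324 0.1488]
```

>>> apply_moves(
  slide=[
    [0,-0.006,0],
    [0,0,0],
    [-0.015,0,-0.048],
    [0,0,0],
  ],
  turn=[
    [0.025,0,0.078],
    [0,0,0],
    [0,0,0],
    [0,0,0],
  ],
  jaw=[1,1,1,1],
)

```text
time_s: 21.4
tcp_pos: [0.5796, 0.1319, 0.1483]
eef_rot: [179.4, -16.9, 19.9]
contact_force: [-2.6, 4.9, 0.9]
gripper_width: 0.0098
```

```bash
python3 chk.py
```

```text
t 21.40 tcp [0.5796 0.1319 0.1483] rpy [179.4 -16.9  19.9] w 0.0098 F [-2.6  4.9  0.9] M [1.18 1.6  0.56] J [ 34.   9. -35.   9. -31.  68.]
F tool [-0.5  -5.48 -1.13] M tool [ 1.74 -1.1  -0.07]
kt 0.5 angle n-tool 18.1 bow pt [0.5782 0.1315 0.1531]
```

>>> apply_moves(
  slide=[
    [-0.016,-0.008,-0.048],
    [-0.031,0,-0.095],
    [0,0,0],
  ],
  turn=[
    [0,0,0],
    [0,0,0],
    [0,0,0],
  ],
  jaw=[1,1,1],
)

```text
time_s: 21.7
tcp_pos: [0.5706, 0.1292, 0.1613]
eef_rot: [179.4, -16.9, 19.9]
contact_force: [0.5, -0.3, -0.1]
gripper_width: 0.0098
```

```bash
python3 chk.py;python3 look.py d1 206 165 255 165
```

```text
t 21.70 tcp [0.5706 0.1292 0.1613] rpy [179.4 -16.9  19.9] w 0.0098 F [ 0.5 -0.3 -0.1] M [-0.33  0.88  0.  ] J [ 35.   7. -35.   9. -32.  68.]
F tool [0.3  0.44 0.23] M tool [-0.01 -0.94 -0.02]
kt 0.5 angle n-tool 18.1 bow pt [0.5692 0.1288 0.1661]
top crop origin 166 120 x5
side crop origin 215 120 x5
```

View pics/d1.png

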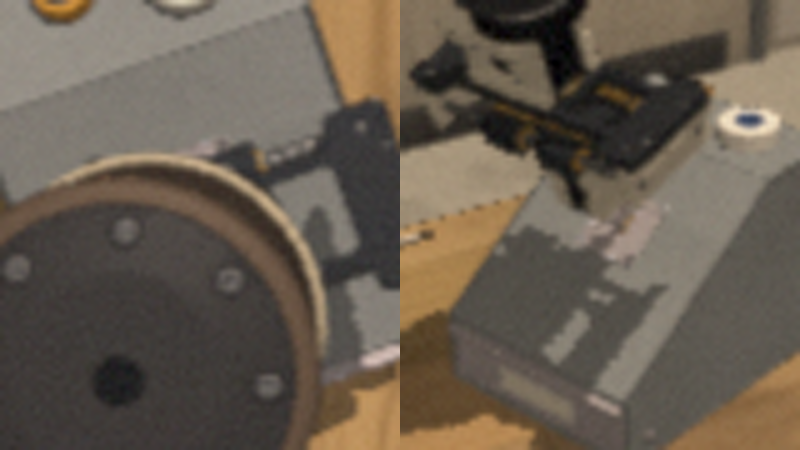

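>>> apply_moves(
  slide=[
    [-0.05,0,-0.16],
    [-0.08,0,-0.24],
    [-0.08,0,-0.24],
    [-0.08,0,-0.24],
    [0,0,0],
  ],
  turn=[
    [0,0,0],
    [0,0,0],
    [0,0,0],
    [0,0,0],
    [0,0,0],
  ],
  jaw=[1,1,1,1,1],
)

```text
time_s: 22.3
tcp_pos: [0.5205, 0.1124, 0.2389]
eef_rot: [179.5, -17.1, 19.9]
contact_force: [0.6, 0.7, -0.0]
gripper_width: 0.0097
```

```bash
python3 chk.py;python3 look.py d2 206 175 245 155
```

```text
t 22.30 tcp [0.5205 0.1124 0.2389] rpy [179.5 -17.1  19.9] w 0.0097 F [ 0.6  0.7 -0. ] M [-0.28  0.85  0.01] J [ 37.  -3. -34.   8. -44.  68.]
F tool [ 0.78 -0.45  0.26] M tool [ 0.03 -0.89 -0.01]
kt 0.5 angle n-tool 17.9 bow pt [0.5191 0.1119 0.2437]
top crop origin 166 130 x5
side crop origin 205 110 x5
```

View pics/d2.png

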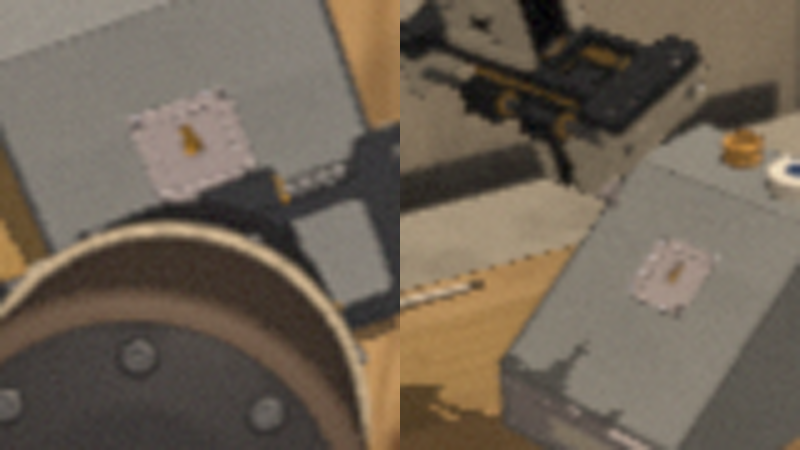

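```bash
cat > t4.py <<'E'
from ik import *
D=np.array([.445,-.187,0])
def pose(t,psi,bz):
    a=np.radians(psi);f=np.array([np.cos(a),np.sin(a),0]);l=np.array([-f[1],f[0],0])
    tr=np.radians(t); z=np.sin(tr)*f-np.cos(tr)*ez; x=np.cos(tr)*f+np.sin(tr)*ez; R=np.c_[x,np.cross(z,x),z]
    b=np.radians(t+18); s=np.sin(b)*f-np.cos(b)*ez
    bow=D-.02*f; bow[2]=bz
    return bow+.005*z,R
if __name__=="__main__":
  qs=[np.array([37.,-3,-34,8,-44,68]),np.array([0.,10,-20,0,-60,40]),np.array([-20.,10,-20,-40,-60,0]),np.array([10.,10,-20,40,-60,0.]),np.array([0.,10,-20,-90,-60,0.])]
  for t in(25,40):
    bz=.006+.051*np.cos(np.radians(t+18))+.004
    for psi in range(-180,180,30):
      best=None
      for q0 in qs:
        s=ik(*pose(t,psi,bz),q0=q0)
        if s:
          m=min((s[0]-LO).min(),(HI-s[0]).min())
          if best is None or m>best[0]: best=(round(m),s[0].round(0).tolist())
      print(t,psi,best)
E
python3 t4.py
```

```text
25 -180 (41, [0.0, 31.0, -17.0, -0.0, -67.0, -90.0])
25 -150 (31, [8.0, 28.0, -27.0, 10.0, -59.0, -76.0])
25 -120 (17, [15.0, 22.0, -42.0, 24.0, -47.0, -65.0])
25 -90 None
25 -60 None
25 -30 None
25 0 None
25 30 (4, [-20.0, 13.0, -33.0, -37.0, -33.0, 170.0])
25 60 (11, [-24.0, 19.0, -24.0, -34.0, -49.0, -163.0])
25 90 (31, [-22.0, 25.0, -16.0, -27.0, -61.0, -143.0])
25 120 (46, [-16.0, 29.0, -12.0, -19.0, -68.0, -125.0])
25 150 (46, [-8.0, 31.0, -12.0, -10.0, -70.0, -107.0])
40 -180 (50, [0.0, 40.0, -8.0, -0.0, -82.0, -90.0])
40 -150 (37, [11.0, 36.0, -22.0, 13.0, -71.0, -79.0])
40 -120 (18, [20.0, 30.0, -40.0, 30.0, -56.0, -75.0])
40 -90 None
40 -60 None
40 -30 None
40 0 None
40 30 (20, [-40.0, 19.0, -30.0, -60.0, -44.0, -154.0])
40 60 (30, [-37.0, 26.0, -18.0, -47.0, -61.0, -144.0])
40 90 (41, [-30.0, 33.0, -8.0, -35.0, -75.0, -132.0])
40 120 (55, [-21.0, 38.0, -2.0, -24.0, -84.0, -119.0])
40 150 (57, [-11.0, 41.0, -1.0, -12.0, -86.0, -104.0])
```

```bash
python3 - <<'E'
from h import *
T=load("top0");P=cloud(T)
g={}
for X in np.arange(.30,.86,.04):
    row=[]
    for Y in np.arange(.1,-.5,-.04):
        m=(abs(P[...,0]-X)<.02)&(abs(P[...,1]-Y)<.02)&(T["depth"]>0)
        row.append(int(1000*P[m][:,2].max()) if m.any() else -1)
    print("%.2f"%X,row)
E
python3 -c "
from t4 import *
for psi in(-180,-165,-150):
  for t in (30,40): print(psi,t,[q.round(0).tolist() for q in ik(*pose(t,psi,.04),q0=np.array([0,38.,-12,0,-78,-90]))])
P,R=pose(0,-160,.26);need(P,R)"
```

```text
0.30 [5, 6, 4, 4, 5, 4, 5, 17, 17, 17, 3, 93, 93, 4, 3]
0.34 [24, 28, 4, 4, 4, 4, 4, 17, 17, 5, 5, 67, 4, 4, 2]
0.38 [27, 27, 6, 5, 23, 5, 21, 21, 21, 22, 4, 4, 18, 16, 5]
0.42 [4, 3, 4, 4, 22, 4, 22, 8, 7, 23, 4, 3, 3, 17, 4]
0.46 [52, 50, 4, 3, 4, 4, 22, 7, 7, 22, 4, 4, 4, 17, 3]
0.50 [55, 53, 53, 4, 5, 5, 22, 21, 22, 22, 5, 4, 5, 16, 5]
0.54 [84, 75, 65, 4, 4, 3, 4, 4, 4, 6, 5, 6, 2, 18, 11]
0.58 [112, 102, 72, 4, 4, 22, 98, 104, 101, 25, 3, 4, 18, 18, 15]
0.62 [136, 128, 3, 4, 4, 38, 122, 124, 123, 23, 4, 4, 17, 18, 15]
0.66 [160, 153, 3, 4, 4, 74, 123, 123, 124, 30, 4, 144, 148, 3, 4]
0.70 [175, 159, 4, 5, 69, 68, 149, 148, 148, 15, 4, 148, 147, 4, 5]
0.74 [163, 3, 3, 4, 5, 17, 148, 149, 149, 4, 3, 104, 144, 1, 3]
0.78 [4, 4, 4, 5, 4, 4, 146, 145, 145, 6, 4, 4, 3, 3, 3]
0.82 [1, 2, 3, 4, 4, 87, 91, 96, 81, 81, 3, 3, 2, 2, 2]
0.86 [-1, -1, -1, -1, -1, -1, -1, -1, -1, -1, -1, -1, -1, -1, -1]
-180 30 [[0.0, 34.0, -14.0, -0.0, -72.0, -90.0]]
-180 40 [[0.0, 40.0, -8.0, -0.0, -82.0, -90.0]]
-165 30 [[5.0, 33.0, -19.0, 5.0, -68.0, -83.0]]
-165 40 [[6.0, 38.0, -14.0, 6.0, -77.0, -84.0]]
-150 30 [[9.0, 31.0, -26.0, 11.0, -62.0, -77.0]]
-150 40 [[11.0, 36.0, -21.0, 13.0, -71.0, -79.0]]
t 22.40 tcp [0.5205 0.1124 0.2362] rpy [179.4 -16.9  19.9] w 0.0101 F [ 0.9  0.  -1.2] M [-0.41  0.94 -0.04] J [ 37.  -3. -34.   8. -43.  68.]
slide total units (current tool axes) [-1.41   2.563 -0.599]
turn total units [-0.307 -0.01   2.07 ]
```

```bash
cat > t5.py <<'E'
from t4 import *
from scipy.spatial.transform import Slerp
H=np.array([.445,-.19,.26])
if __name__=="__main__":
  q=np.array([37.,-3,-34,8,-43,68]);
  for psi in list(range(20,-201,-20)):
    R=pose(0,psi,.1)[1];s=ik(H,R,q0=q);q=s[0] if s else q;print(psi,bool(s),q.round(0).tolist())
  for t,psi in((35,110),(35,120),(30,135)):
    Ra=R;Rb=pose(t,psi,.1)[1];sl=Slerp([0,1],Ro.from_matrix([Ra,Rb]));qq=q
    print("rot",np.degrees(sl(1).inv()*sl(0)).magnitude() if 0 else np.degrees((sl(1).inv()*sl(0)).magnitude()))
    for u in(.25,.5,.75,1):
      s=ik(H,sl(u).as_matrix(),q0=qq);qq=s[0] if s else qq;print(t,psi,u,bool(s),qq.round(0).tolist())
    for z in(.12,.043):
      P,R_=pose(t,psi,z);s=ik(P,R_,q0=qq);qq=s[0] if s else qq;print("  down",z,bool(s),qq.round(0).tolist())
  need(H,pose(0,19.5,.1)[1])
E
python3 t5.py
```

```text
20 True [0.0, 2.0, -21.0, 0.0, -68.0, 110.0]
0 True [0.0, 2.0, -21.0, 0.0, -68.0, 90.0]
-20 True [0.0, 2.0, -21.0, 0.0, -68.0, 70.0]
-40 True [0.0, 2.0, -21.0, 0.0, -68.0, 50.0]
-60 True [0.0, 2.0, -21.0, -0.0, -68.0, 30.0]
-80 True [0.0, 2.0, -21.0, -0.0, -68.0, 10.0]
-100 True [0.0, 2.0, -21.0, -0.0, -68.0, -10.0]
-120 True [0.0, 2.0, -21.0, -0.0, -68.0, -30.0]
-140 True [0.0, 2.0, -21.0, -0.0, -68.0, -50.0]
-160 True [0.0, 2.0, -21.0, -0.0, -68.0, -70.0]
-180 True [0.0, 2.0, -21.0, -0.0, -68.0, -90.0]
-200 True [0.0, 2.0, -21.0, -0.0, -68.0, -110.0]
rot 60.380337993317625
35 110 0.25 True [-5.0, 7.0, -13.0, -7.0, -77.0, -115.0]
35 110 0.5 True [-11.0, 12.0, -6.0, -13.0, -85.0, -121.0]
35 110 0.75 True [-16.0, 16.0, -1.0, -19.0, -92.0, -129.0]
35 110 1 True [-21.0, 19.0, 3.0, -26.0, -98.0, -137.0]
  down 0.12 True [-22.0, 28.0, -4.0, -25.0, -84.0, -129.0]
  down 0.043 True [-22.0, 34.0, -6.0, -26.0, -77.0, -126.0]
rot 52.673829435937
35 120 0.25 True [-5.0, 7.0, -13.0, -6.0, -77.0, -113.0]
35 120 0.5 True [-9.0, 12.0, -6.0, -11.0, -86.0, -118.0]
35 120 0.75 True [-14.0, 17.0, -0.0, -17.0, -94.0, -124.0]
35 120 1 True [-19.0, 21.0, 5.0, -23.0, -100.0, -130.0]
  down 0.12 True [-19.0, 30.0, -2.0, -22.0, -86.0, -124.0]
  down 0.043 True [-19.0, 35.0, -5.0, -22.0, -79.0, -121.0]
rot 38.86657279236211
30 135 0.25 True [-3.0, 6.0, -14.0, -4.0, -76.0, -112.0]
30 135 0.5 True [-6.0, 11.0, -8.0, -8.0, -84.0, -114.0]
30 135 0.75 True [-10.0, 16.0, -3.0, -12.0, -91.0, -117.0]
30 135 1 True [-13.0, 20.0, 2.0, -16.0, -98.0, -121.0]
  down 0.12 True [-13.0, 28.0, -5.0, -15.0, -83.0, -116.0]
  down 0.043 True [-13.0, 34.0, -8.0, -16.0, -75.0, -114.0]
t 22.40 tcp [0.5205 0.1124 0.2362] rpy [179.4 -16.9  19.9] w 0.0101 F [ 0.9  0.  -1.2] M [-0.41  0.94 -0.04] J [ 37.  -3. -34.   8. -43.  68.]
slide total units (current tool axes) [-1.596  2.593 -0.707]
turn total units [ 0.006 -0.196  0.004]
```

>>> apply_moves(
  slide=[
    [-0.1,0.15,-0.1],
    [-0.2,0.32,-0.1],
    [-0.22,0.36,-0.1],
    [-0.22,0.36,-0.1],
    [-0.22,0.36,-0.1],
    [-0.22,0.36,-0.1],
    [-0.22,0.36,-0.06],
    [-0.2,0.32,-0.05],
  ],
  turn=[
    [0,0,0],
    [0,0,0],
    [0,0,0],
    [0,0,0],
    [0,0,0],
    [0,0,0],
    [0,0,0],
    [0,0,0],
  ],
  jaw=[1,1,1,1,1,1,1,1],
)

```text
time_s: 23.2
tcp_pos: [0.444, -0.1917, 0.2592]
eef_rot: [179.4, -16.8, 19.9]
contact_force: [0.7, -0.3, 0.4]
gripper_width: 0.0101
```

>>> apply_moves(
  slide=[
    [0,0,0],
    [0,0,0],
    [0,0,0],
    [0,0,0],
    [0,0,0],
    [0,0,0],
    [0,0,0],
    [0,0,0],
  ],
  turn=[
    [0,-0.066,0],
    [0,-0.065,0],
    [0,-0.065,0],
    [0,0,0.095],
    [0,0,0.095],
    [0,0,0.095],
    [0,0,0.095],
    [0,0,0.095],
  ],
  jaw=[1,1,1,1,1,1,1,1],
)

```text
time_s: 24.0
tcp_pos: [0.4446, -0.19, 0.2585]
eef_rot: [179.5, -0.2, -21.4]
contact_force: [0.2, 0.7, -0.5]
gripper_width: 0.0099
```

```bash
python3 -c "
from t5 import *
need(H,pose(0,-200,.1)[1])"; python3 look.py e1 325 220 267 240
```

```text
t 24.00 tcp [ 0.4446 -0.19    0.2585] rpy [179.5  -0.2 -21.4] w 0.0099 F [ 0.2  0.7 -0.5] M [ 0.07  0.01 -0.03] J [  1.   1. -21.   1. -67.  68.]
slide total units (current tool axes) [ 0.004 -0.001 -0.015]
turn total units [-0.004 -0.009  2.078]
top crop origin 285 175 x5
side crop origin 227 195 x5
```

View pics/e1.png

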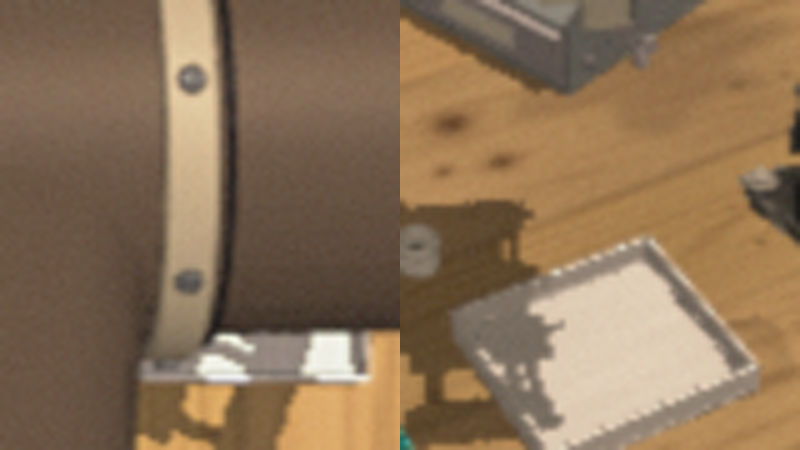

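>>> apply_moves(
  slide=[
    [0,0,0],
    [0,0,0],
    [0,0,0],
    [0,0,0],
    [0,0,0],
    [0,0,0],
    [0,0,0],
    [0,0,0],
  ],
  turn=[
    [0,0,0.095],
    [0,0,0.095],
    [0,0,0.095],
    [0,0,0.095],
    [0,0,0.095],
    [0,0,0.095],
    [0,0,0.095],
    [0,0,0.095],
  ],
  jaw=[1,1,1,1,1,1,1,1],
)

```text
time_s: 24.9
tcp_pos: [0.4446, -0.1899, 0.2592]
eef_rot: [-180.0, -0.5, -86.5]
contact_force: [0.1, -0.0, -1.0]
gripper_width: 0.0101
```

>>> apply_moves(
  slide=[
    [0,0,0],
    [0,0,0],
    [0,0,0],
    [0,0,0],
    [0,0,0],
    [0,0,0],
    [0,0,0],
    [0,0,0],
  ],
  turn=[
    [0,0,0.095],
    [0,0,0.095],
    [0,0,0.095],
    [0,0,0.095],
    [0,0,0.095],
    [0,0,0.095],
    [0,0,0.095],
    [0,0,0.095],
  ],
  jaw=[1,1,1,1,1,1,1,1],
)

```text
time_s: 25.7
tcp_pos: [0.4446, -0.1899, 0.2592]
eef_rot: [-179.5, -0.2, -151.8]
contact_force: [1.4, -0.1, 0.4]
gripper_width: 0.0101
```

>>> apply_moves(
  slide=[
    [0,0,0],
    [0,0,0],
    [0,0,0],
    [0,0,0],
    [0,0,0],
    [0,0,0],
    [0,0,0],
  ],
  turn=[
    [0,0,0.095],
    [0,0,0.095],
    [0,0,0.095],
    [0,0,0.095],
    [0,0,0.095],
    [0,0,0.095],
    [0,0,0],
  ],
  jaw=[1,1,1,1,1,1,1],
)

```text
time_s: 26.4
tcp_pos: [0.4445, -0.1899, 0.2593]
eef_rot: [-179.5, 0.3, 159.4]
contact_force: [-0.2, -0.5, 0.2]
gripper_width: 0.0096
```

```bash
python3 -c "
from t5 import *
need(H,pose(35,110,.1)[1])"
```

```text
t 26.40 tcp [ 0.4445 -0.1899  0.2593] rpy [-179.5    0.3  159.4] w 0.0096 F [-0.2 -0.5  0.2] M [ 0.03 -0.13 -0.02] J [   1.    1.  -21.    1.  -67. -112.]
slide total units (current tool axes) [-0.005  0.001 -0.007]
turn total units [-0.179  0.387  0.555]
```

Rotation is 1.047 rad, so 8 rows.

>>> apply_moves(
  slide=[
    [0,0,0],
    [0,0,0],
    [0,0,0],
    [0,0,0],
    [0,0,0],
    [0,0,0],
    [0,0,0],
    [0,0,0],
  ],
  turn=[
    [-0.022,0.048,0.069],
    [-0.022,0.048,0.069],
    [-0.022,0.048,0.069],
    [-0.022,0.048,0.069],
    [-0.022,0.048,0.069],
    [-0.022,0.048,0.069],
    [-0.022,0.048,0.069],
    [-0.022,0.048,0.069],
  ],
  jaw=[1,1,1,1,1,1,1,1],
)

```text
time_s: 27.2
tcp_pos: [0.4451, -0.1901, 0.2594]
eef_rot: [179.8, -34.9, 110.5]
contact_force: [0.5, -0.1, -1.3]
gripper_width: 0.0098
```

```bash
python3 -c "
from t5 import *
need(*pose(35,110,.10))"; python3 look.py e2 335 226 267 240
```

```text
t 27.20 tcp [ 0.4451 -0.1901  0.2594] rpy [179.8 -34.9 110.5] w 0.0098 F [ 0.5 -0.1 -1.3] M [-1.91 -0.84 -0.  ] J [ -21.   19.    3.  -26.  -98. -136.]
slide total units (current tool axes) [-1.051  0.005  1.26 ]
turn total units [-0.001  0.002  0.005]
top crop origin 295 181 x5
side crop origin 227 195 x5
```

View pics/e2.png

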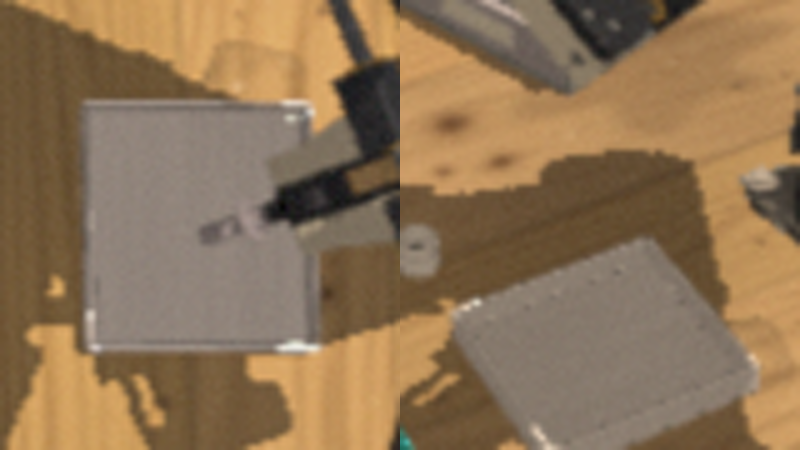

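>>> apply_moves(
  slide=[
    [-0.2,0,0.24],
    [-0.3,0,0.36],
    [-0.3,0,0.36],
    [-0.25,0,0.3],
    [0,0,0],
  ],
  turn=[
    [0,0,0],
    [0,0,0],
    [0,0,0],
    [0,0,0],
    [0,0,0],
  ],
  jaw=[1,1,1,1,1],
)

```text
time_s: 27.8
tcp_pos: [0.4471, -0.2022, 0.0922]
eef_rot: [-179.8, -35.0, 110.4]
contact_force: [-1.4, 0.4, -0.6]
gripper_width: 0.01
```

```bash
python3 -c "
from t5 import *
need(*pose(35,110,.05))"; python3 look.py e3 335 226 267 240
```

```text
t 27.80 tcp [ 0.4471 -0.2022  0.0922] rpy [-179.8  -35.   110.4] w 0.0100 F [-1.4  0.4 -0.6] M [-1.81 -0.72  0.01] J [ -22.   30.   -5.  -25.  -82. -128.]
slide total units (current tool axes) [-0.283  0.033  0.366]
turn total units [-0.005  0.     0.004]
top crop origin 295 181 x5
side crop origin 227 195 x5
```

View pics/e3.png

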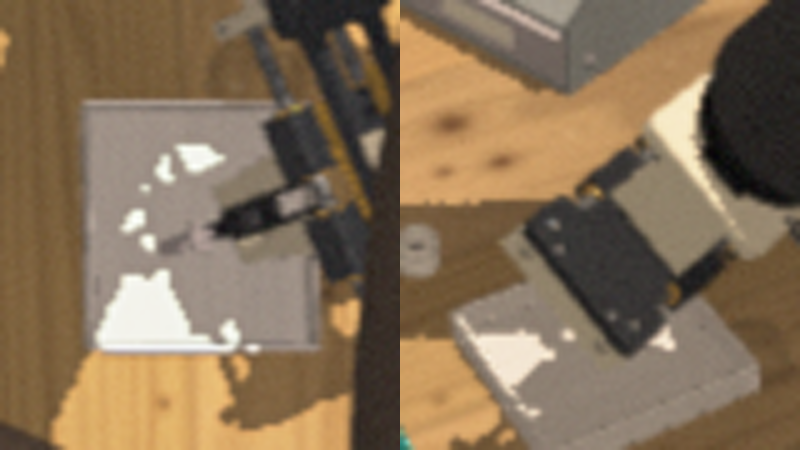

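>>> apply_moves(
  slide=[
    [-0.07,0.02,0.14],
    [-0.07,0,0.14],
    [-0.06,0,0.14],
    [0,0,0],
  ],
  turn=[
    [0,0,0],
    [0,0,0],
    [0,0,0],
    [0,0,0],
  ],
  jaw=[1,1,1,1],
)

```text
time_s: 28.3
tcp_pos: [0.4478, -0.1949, 0.0494]
eef_rot: [-179.9, -34.8, 110.2]
contact_force: [-0.9, 0.1, -0.6]
gripper_width: 0.0097
```

```bash
python3 -c "
from t5 import *
need(*pose(35,110,.04))"; python3 look.py e4 335 226 267 240
```

```text
t 28.30 tcp [ 0.4478 -0.1949  0.0494] rpy [-179.9  -34.8  110.2] w 0.0097 F [-0.9  0.1 -0.6] M [-1.92 -0.78  0.06] J [ -21.   32.   -7.  -26.  -77. -126.]
slide total units (current tool axes) [-0.149 -0.     0.061]
turn total units [-0.003  0.002  0.002]
top crop origin 295 181 x5
side crop origin 227 195 x5
```

View pics/e4.png

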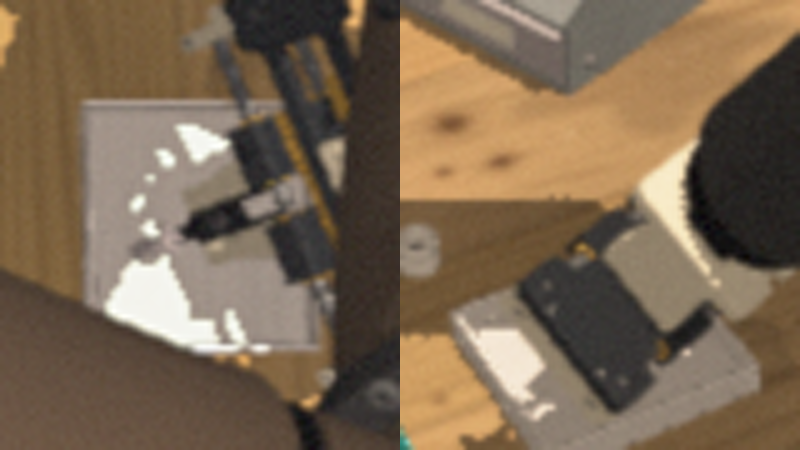

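>>> apply_moves(
  slide=[
    [-0.028,0,0.041],
    [-0.028,0,0.041],
    [0,0,0],
  ],
  turn=[
    [0,0,0],
    [0,0,0],
    [0,0,0],
  ],
  jaw=[1,1,1],
)

```text
time_s: 28.7
tcp_pos: [0.4488, -0.1958, 0.0405]
eef_rot: [-180.0, -34.7, 110.2]
contact_force: [0.8, -0.4, 0.0]
gripper_width: 0.0102
```

>>> apply_moves(
  slide=[
    [-0.011,0,0.016],
    [0,0,0],
  ],
  turn=[
    [0,0,0],
    [0,0,0],
  ],
  jaw=[1,1],
)

```text
time_s: 28.9
tcp_pos: [0.449, -0.1959, 0.0389]
eef_rot: [180.0, -34.7, 110.3]
contact_force: [1.0, 0.2, -0.3]
gripper_width: 0.0096
```

>>> apply_moves(
  slide=[
    [-0.011,0,0.016],
    [0,0,0],
  ],
  turn=[
    [0,0,0],
    [0,0,0],
  ],
  jaw=[1,1],
)

```text
time_s: 29.1
tcp_pos: [0.449, -0.1959, 0.0369]
eef_rot: [180.0, -34.7, 110.3]
contact_force: [-1.2, -0.8, -0.2]
gripper_width: 0.0099
```

>>> apply_moves(
  slide=[
    [-0.011,0,0.016],
    [0,0,0],
  ],
  turn=[
    [0,0,0],
    [0,0,0],
  ],
  jaw=[1,1],
)

```text
time_s: 29.3
tcp_pos: [0.4491, -0.1959, 0.0351]
eef_rot: [180.0, -34.7, 110.3]
contact_force: [0.9, 0.1, 0.7]
gripper_width: 0.0099
```

>>> apply_moves(
  slide=[
    [-0.011,0,0.016],
    [0,0,0],
  ],
  turn=[
    [0,0,0],
    [0,0,0],
  ],
  jaw=[1,1],
)

```text
time_s: 29.5
tcp_pos: [0.4493, -0.1962, 0.0338]
eef_rot: [179.9, -34.6, 110.3]
contact_force: [0.2, -0.8, 4.9]
gripper_width: 0.0102
```

>>> apply_moves(
  slide=[
    [-0.011,0,0.016],
    [0,0,0],
  ],
  turn=[
    [0,0,0],
    [0,0,0],
  ],
  jaw=[1,1],
)

```text
time_s: 29.7
tcp_pos: [0.4496, -0.1968, 0.0322]
eef_rot: [179.9, -34.6, 110.4]
contact_force: [0.1, -3.5, 8.5]
gripper_width: 0.0098
```

>>> apply_moves(
  slide=[
    [0.011,0,-0.016],
    [0,0,0],
    [0,0,0],
    [0,0,0],
    [0,0,0],
    [0,0,0],
    [0,0,0],
  ],
  turn=[
    [0,0,0],
    [0,0,0],
    [0,0,0],
    [0,0,0],
    [0,0,0],
    [0,0,0],
    [0,0,0],
  ],
  jaw=[1,0.85,0.8,0.7,0.6,0.55,0.55],
)

```text
time_s: 30.4
tcp_pos: [0.449, -0.1959, 0.0331]
eef_rot: [180.0, -34.7, 110.3]
contact_force: [0.3, 0.5, -0.1]
gripper_width: 0.0382
```

```bash
python3 -c "
from t5 import *
need()"; python3 look.py f1 335 226 267 240
```

```text
t 30.40 tcp [ 0.449  -0.1959  0.0331] rpy [180.  -34.7 110.3] w 0.0382 F [ 0.3  0.5 -0.1] M [-1.81 -0.84  0.01] J [ -21.   34.   -7.  -26.  -75. -126.]
top crop origin 295 181 x5
side crop origin 227 195 x5
```

View pics/f1.png

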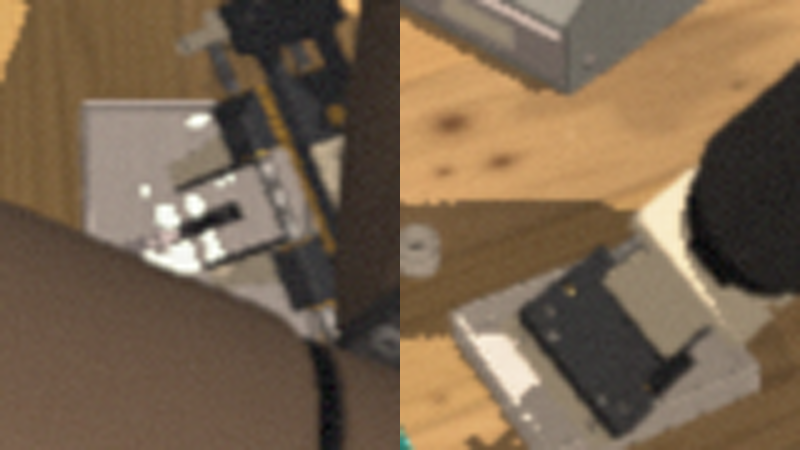

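The key has fallen between the open fingers and lies inside the dish, with its bow at about (336,224) in the top view. Retreating along the tool axis, then up.

>>> apply_moves(
  slide=[
    [0,0,-0.1],
    [0,0,-0.25],
    [0,0,-0.35],
    [0.1,0,-0.35],
    [0.1,0,-0.35],
    [0,0,-0.2],
    [0,0,0],
  ],
  turn=[
    [0,0,0],
    [0,0,0],
    [0,0,0],
    [0,0,0],
    [0,0,0],
    [0,0,0],
    [0,0,0],
  ],
  jaw=[0.55,0.55,0.55,0.55,0.55,0.55,0.55],
)

```text
time_s: 31.2
tcp_pos: [0.4761, -0.2682, 0.1795]
eef_rot: [179.7, -34.4, 110.4]
contact_force: [-0.0, 0.1, 0.2]
gripper_width: 0.0395
```

```bash
python3 -c "
from t5 import *
need()"; python3 look.py f2 335 226 267 240; python3 - <<'E'
import cv2,numpy as np
a=np.load("top_f2.npz")["pixels"];b=np.load("side_f2.npz")["pixels"]
cv2.imwrite("pics/f3.png",np.hstack([a[80:384,100:450],b[80:384,140:490]]))
E
```

```text
t 31.20 tcp [ 0.4761 -0.2682  0.1795] rpy [179.7 -34.4 110.4] w 0.0395 F [-0.   0.1  0.2] M [-1.83 -0.85 -0.03] J [ -26.   29.    7.  -23.  -94. -130.]
top crop origin 295 181 x5
side crop origin 227 195 x5
```

View pics/f2.png

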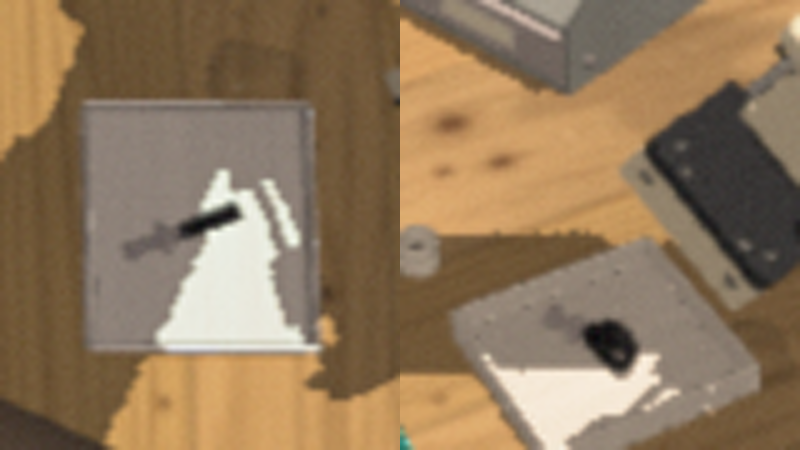

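View pics/f3.png

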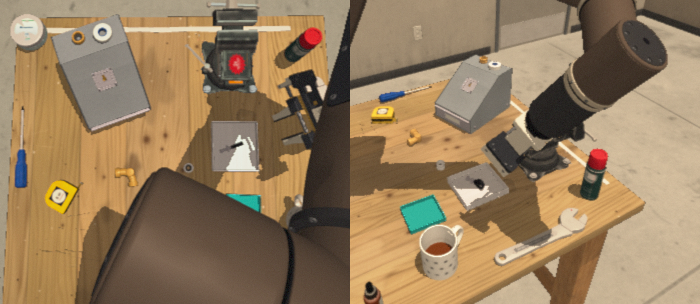

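>>> apply_moves(
  slide=[
    [0,0,-0.2],
    [0,0,-0.2],
    [0,0,0],
    [0,0,0],
    [0,0,0],
    [0,0,0],
    [0,0,0],
    [0,0,0],
  ],
  turn=[
    [0,0,0],
    [0,0,0],
    [0,0,0],
    [0,0,0],
    [0,0,0],
    [0,0,0],
    [0,0,0],
    [0,0,0],
  ],
  jaw=[0.55,0.55,0.55,0.55,0.55,0.55,0.55,0.55],
)

```text
time_s: 32.1
tcp_pos: [0.4826, -0.287, 0.2089]
eef_rot: [180.0, -34.7, 110.3]
contact_force: [-1.6, -0.4, -0.4]
gripper_width: 0.0398
```

```bash
python3 look.py g1 335 226 267 240; python3 - <<'E'
import cv2,numpy as np
from h import *
A=load("top0");B=load("top_g1")
for nm,(x0,x1,y0,y1) in dict(elbow=(212,242,243,272),tapem=(142,182,256,298),chrome=(280,298,238,257),nut=(168,188,107,127),ptfe=(188,216,100,125)).items():
    a=cv2.cvtColor(A["pixels"][y0:y1,x0:x1],cv2.COLOR_BGR2GRAY).astype(np.float32);b=cv2.cvtColor(B["pixels"][y0:y1,x0:x1],cv2.COLOR_BGR2GRAY).astype(np.float32)
    print(nm,[round(v,2) for v in cv2.phaseCorrelate(a,b,cv2.createHanningWindow(a.shape[::-1],cv2.CV_32F))[0]])
F=load("top_f2");d=cv2.absdiff(F["pixels"][195:260,305:365],B["pixels"][195:260,305:365]).max(2);print("key still: bow px f2/g1",[np.argwhere(c["pixels"][200:250,312:356].max(2)<60).mean(0).round(1).tolist() for c in(F,B)])
# front edge of tray in top
im=B["pixels"];cv2.imwrite("pics/g2.png",np.hstack([cv2.resize(im[90:230,145:265],None,fx=3.3,fy=3.3,interpolation=cv2.INTER_CUBIC),cv2.resize(B["pixels"][190:330,145:265],None,fx=3.3,fy=3.3)]))
E
```

```text
top crop origin 295 181 x5
side crop origin 227 195 x5
elbow [-0.04, 0.03]
tapem [-0.06, 0.53]
chrome [0.09, 0.01]
nut [0.0, 0.09]
ptfe [-0.12, 0.68]
key still: bow px f2/g1 [[25.0, 23.8], [25.0, 24.0]]
```

View pics/g2.png

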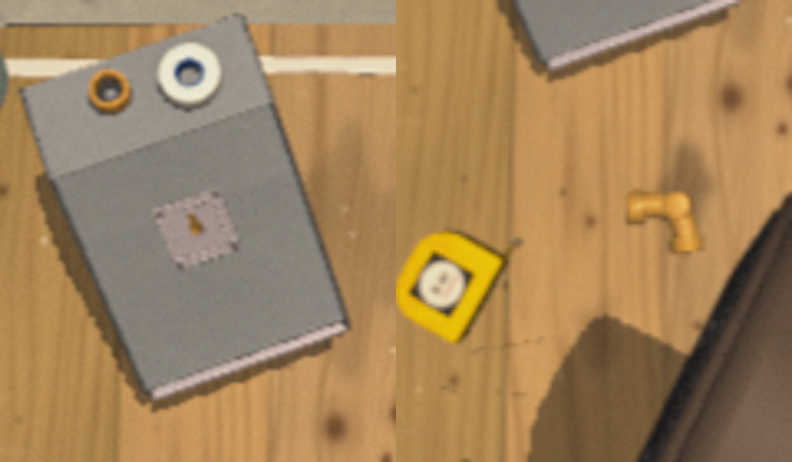

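View pics/g1.png

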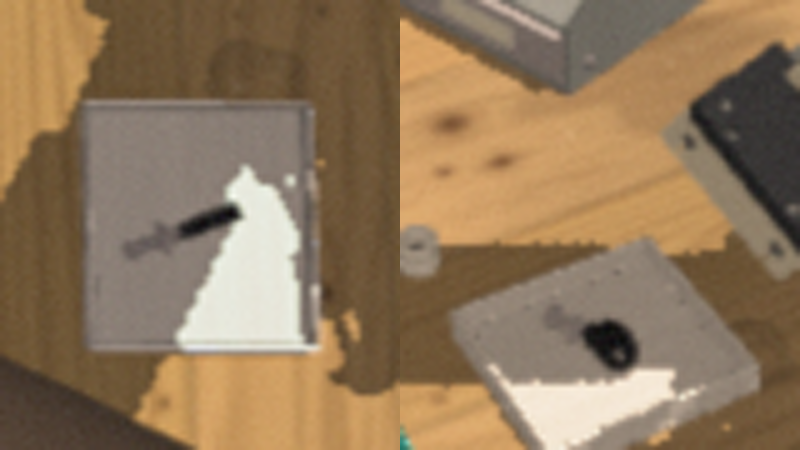

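```bash
python3 -c "
from plant import r
print(r.close_job())"
```

```text
the job is handed in; nothing more can be done
None
```

The cutter case is locked with the tray home, and the key is lying in the aluminium dish. I handed the job in at about 32 s of the 72 s allowed.

**What I did:** I turned the key about 98° clockwise, which takes up its play and reaches the stop. I pushed the tray home until it met a firm stop at about 10 N, then turned the key back past 0. The key drew out with almost no resistance, and I laid it in the dish with its stem touching the floor before letting go.

**Last checks:**
- **Tray and lock:** the tray lip is flush with the case front, and the empty keyhole points up the slope, which is the locked position. I did not pull on the tray to test the lock.
- **Key:** it did not move between two pictures 0.9 s apart. It is resting on the rim of its bow, well inside the dish, and nothing is touching it.
- **Loose things:** the elbow and both nuts moved less than 0.1 px. The tape measure and thread tape read 0.5 and 0.7 px (about 1–2 mm); I put that down to lighting, and the gripper should not have touched either.

**What disagreed:**
- **Key position:** the cameras put the key bow about 6 mm further down the slope than the forces showed, so I followed the forces while turning. Side forces stayed under about 12 N.
- **First approach:** coming straight in along the lock axis stopped at a joint limit. I gripped the key with the tool tilted 18° instead.
- **Lock stops:** I felt no clear torque rise at either end of the key's turn. That the lock reached its stops rests on the angle turned, the tray going fully home, and the key coming out.

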